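# Stack three busbars squarely in the drilling jig and lock the clamp

## Task

The three copper busbar links are to be drilled together in one pass: pile them flat on the wooden backing block of the drilling jig, their already drilled ends all at the jig's single end dowel, and square the pile up so that every bar sits against the two side dowels and the end dowel. Then turn the red wing clamp clockwise as far as it goes, so that it locks with its foot pressing on the pile. Leave the other things on the bench where they are.

Things in the scene. Friction and masses are not known exactly. Their poses are not given: they have to be found in the camera images.
- bar_a: copper busbar link (three alike), a flat bar 40 mm wide (x), 120 mm long (y), 10 mm thick (z), about 0.42 kg, with one 14 mm hole near its +y end only. Origin: centre of its underside; z up. The three start flat in a loose crossed heap, one on another, bar_a lowest and bar_c on top.
- bar_a_hole (a point): centre of that bar's hole on the top face, 40 mm from the bar's centre towards the hole end (20 mm from that end).
- bar_b: copper busbar link (three alike), a flat bar 40 mm wide (x), 120 mm long (y), 10 mm thick (z), about 0.42 kg, with one 14 mm hole near its +y end only. Origin: centre of its underside; z up. The three start flat in a loose crossed heap, one on another, bar_a lowest and bar_c on top.
- bar_b_hole (a point): centre of that bar's hole on the top face, 40 mm from the bar's centre towards the hole end (20 mm from that end).
- bar_c: copper busbar link (three alike), a flat bar 40 mm wide (x), 120 mm long (y), 10 mm thick (z), about 0.42 kg, with one 14 mm hole near its +y end only. Origin: centre of its underside; z up. The three start flat in a loose crossed heap, one on another, bar_a lowest and bar_c on top.
- bar_c_hole (a point): centre of that bar's hole on the top face, 40 mm from the bar's centre towards the hole end (20 mm from that end).
- jig: drilling jig, fixed: aluminium plate 8 mm thick, from x -53 to 87, y -68 to 121 mm in its frame; on it a fixed pine backing block (x -25 to 20, y -60 to 60 mm, top 27 mm above the bench), three steel dowels, and the clamp's post at x 45, y 95 mm (28 mm thick, 74 mm high). Origin: on the bench, under the middle of where the bars belong; z up.
- side_dowel_1 (a point): top centre of a 10 mm steel dowel of the jig, 60 mm above the bench, at x 25, y 40 mm in the jig's frame; a bar in place touches it with its +x long edge.
- side_dowel_2 (a point): top centre of a 10 mm steel dowel of the jig, 60 mm above the bench, at x 25, y -40 mm in the jig's frame; a bar in place touches it with its +x long edge.
- end_dowel (a point): top centre of a 10 mm steel dowel of the jig, 60 mm above the bench, at x 0, y 65 mm in the jig's frame; a bar in place touches it with its +y end.
- nest (a point): centre of the place of the lowest bar's underside, on the backing block's top 27 mm above the bench; axes as the jig. A bar touching all three dowels has its origin exactly above this point and its axes along the jig's. The three-bar pile reaches 30 mm above it.
- clamp (a joint): quarter-turn clamp on the jig's post, rad: 0 = swung clear, 1.4 = end stop, locked; grows clockwise seen from above. Light friction (0.08 N m) holds it where it is left; a sprung ball clicks over at 1.2. Starts anywhere from 0 to 0.9, when the arm may hang in the way. The arm points from the post at (-0.711 - value) rad from the jig's x axis.
- clamp_grip (a point): centre of the clamp's red wing grip, on the post's axis, 102 mm above the bench; the wing is 56 mm long (in line with the clamp arm), 12 mm thick and 24 mm tall (90 to 114 mm above the bench).
- clamp_foot: black rubber foot, 18 mm across, under the clamp arm's end, 87.5 mm from the post's axis; origin on its axis, 4 mm above its underside, which is 71 mm above the bench at 0. A helix lowers it evenly with the turn, by 15.5 mm at 1.4, to press about 4 N by its spring on the full pile (57 mm high). The arm is 18 mm wide, 75 to 85 mm above the bench.
- driver_red: red-handled screwdriver, 210 mm long, lying on the bench; stays where it is. Origin: centre of its underside.
- combi_pliers: blue-handled pliers, 166 mm long, lying flat; stays where it is. Origin: centre of its underside.
- gland: black plastic cable gland, 23 mm across, 39 mm tall, standing; stays where it is. Origin: centre of its underside.
- coupler: orange conduit coupler, a tube 30 mm across and 40 mm tall, standing; stays where it is. Origin: centre of its underside.
- torpedo_level: red spirit level, 228 mm long, 24 mm wide, 46 mm tall, standing on its long edge; long axis y; stays where it is. Origin: centre of its underside.
- tape_black: roll of black tape, 58 mm across, 19 mm tall, lying flat; stays where it is. Origin: centre of its underside.

How it is judged:
On the way, in this order (a step that is already met when the one before it is completed fails the run):
1. all three bars lie piled on the backing block by the dowels, drilled ends at the end dowel, the clamp not yet locked (x of bar_a in the frame of nest between -0.008 and 0.002 m and y of bar_a in the frame of nest between -0.008 and 0.002 m and z of bar_a in the frame of nest between -0.002 and 0.0225 m and angle between the y axis of each of bar_a, bar_b, bar_c and the y axis of nest, either way round below 0.15 rad and y of each of bar_a_hole, bar_b_hole, bar_c_hole in the frame of nest above 0.03 m and angle between each of bar_a, bar_b, bar_c's own z axis and vertical below 0.05 rad and x of bar_b in the frame of nest between -0.008 and 0.002 m and y of bar_b in the frame of nest between -0.008 and 0.002 m and z of bar_b in the frame of nest between -0.002 and 0.0225 m and x of bar_c in the frame of nest between -0.008 and 0.002 m and y of bar_c in the frame of nest between -0.008 and 0.002 m and z of bar_c in the frame of nest between -0.002 and 0.0225 m and value of joint clamp below 1.2 rad), for 0.2 s.
2. the clamp is turned home and its foot presses on the pile (value of joint clamp above 1.3 rad and (contact force between clamp_foot and bar_a above 1.5 N or contact force between clamp_foot and bar_b above 1.5 N or contact force between clamp_foot and bar_c above 1.5 N)), for 0.2 s.
At the end, for the whole second after the job is handed in: All three bars lie flat in one pile on the backing block, each within 2.5 mm of the side dowels and of the end dowel and within 0.035 rad of square, drilled ends at the end dowel, at rest; the clamp is turned beyond 1.3 rad and its foot presses on a bar with more than 1.5 N (all of step 2 and x of bar_a in the frame of nest between -0.0025 and 0.002 m and y of bar_a in the frame of nest between -0.0025 and 0.002 m and z of bar_a in the frame of nest between -0.002 and 0.0225 m and angle between the y axis of each of bar_a, bar_b, bar_c and the y axis of nest, either way round below 0.035 rad and y of each of bar_a_hole, bar_b_hole, bar_c_hole in the frame of nest above 0.03 m and angle between each of bar_a, bar_b, bar_c's own z axis and vertical below 0.05 rad and x of bar_b in the frame of nest between -0.0025 and 0.002 m and y of bar_b in the frame of nest between -0.0025 and 0.002 m and z of bar_b in the frame of nest between -0.002 and 0.0225 m and x of bar_c in the frame of nest between -0.0025 and 0.002 m and y of bar_c in the frame of nest between -0.0025 and 0.002 m and z of bar_c in the frame of nest between -0.002 and 0.0225 m and linear speed of each of bar_a, bar_b, bar_c below 0.02 m/s); the robot touches nothing.
It fails at once if another thing on the bench is moved more than 25 mm (distance of any of driver_red, combi_pliers, gland, coupler, torpedo_level, tape_black from where it was at the start of the episode above 0.025 m).
It also fails if it takes over 72 s, if anything falls off the work surface, if the arm or the gripper's body presses on something with over 40 N, if the wrist force passes 120 N, or if a joint passes its speed limit or range.

## Robot

A 7-joint arm with a two-finger parallel gripper is mounted at the origin on a cart in front of the work surface, level with it; the furniture and walls round the work are solid. World frame = base frame: x ahead of the robot, y to its left, z up, the work surface at z = 0. Lengths are in m, angles in rad, forces in N, time in s.
With the tool pointing down it reaches from about 0.35 to 0.9 m from the base axis. Payload 8.1 kg.
Tool frame: the origin (TCP) lies at the very end of the fingers, on their centre line; the grasp point (between the pads) lies 19 mm behind it (arm.tcp_to_grasp is the distance from the TCP to the grasp point, in m); z points along the fingers, y is the line along which they close (so a half turn about z gives the same grasp; the last joint's range is limited). The gripper opens to 92 mm and grips with 3 to 60 N. Pads are 19 mm wide; open, the fingers measure 130 mm over their backs; the gripper's body (75 mm by 190 mm) begins 47 mm behind the grasp point.
Start: joints at [1.035, 0.434, 0.025, 1.573, -0.012, 1.134, -0.075], TCP at [0.262, -0.567, 0.227] pointing down, gripper open.
Joint ranges: [-2.62, 2.62], [-0.44, 2.09], [-1.27, 1.32], [0.08, 2.57], [-1.32, 4.46], [0.12, 2], [-2.74, 2.74]. Speed limits (rad/s): [2.22, 2.22, 3.01, 3.01, 3.14, 3.14, 3.14].

## Interface

Orientations are given as a rotation vector (axis times angle).
In Python, from cell import arm gives the robot as it stands.
- The arm moves only by the shell command python3 nudge.py [FORCE], which reads ROWS from standard input. ROWS is one flat JSON list of numbers that holds 1 to 10 rows one after another, with no inner brackets; each row has 5 numbers: dx, dy, dz in units of 20 mm, then a turn about the tool's z in units of 0.2 rad, then the opening from 0.0 (shut) to 1.0 (fully open); each row shifts and turns the commanded pose from where the row before left it, along the tool's axes as they then stand; what a row does not reach is not made up. A row lasts 1/10 s, in which the tool goes at most 0.05 m and 0.15 rad, less where a joint would pass 70% of its speed; a pose out of reach is approached as far as the arm can. The fingers move at their own pace and stop on an object; FORCE is the grip in N (left out, the last holds). Time passes only in rows, so rows that do not move let the fingers close. It prints the time, the measured TCP pose, the force, the opening and the grip force at its end. Input that does not fit is refused with a message, and nothing moves.
- arm.observe(): the state, without advancing time (a new reading comes with each control period).
- arm.get_image(name): name is "side" or "top" or "wrist"; returns a dict with "image" (420x560x3 uint8, blue, green, red), "fx", "fy", "cx", "cy" (pixels), "cam_to_world" (4x4, takes a point from camera to world coordinates); the wrist camera has in their place "mount" (4x4, takes a point from camera to tool coordinates, whose origin is the TCP and whose axes are the flange's). Camera axes: x right, y down, z forward; pixel columns grow to the right and rows downward; lengths in m; the calibration is good to about 2 mm. A picture is of the moment at which its call begins: read the wrist's pose just before it. There is no depth.
- arm.sign_off(): hands the job in; it is judged then, once.
The state is a dict: "clock": time; "joints": joint angles; "dq": joint speeds; "joint_efforts": joint torques, N m; "position": TCP position; "ee_rot": TCP orientation; "force": force on the tool from outside, world axes, zero at the start; "ft_torque": the same for the moment, N m; "width": opening from 0.0 (shut) to 1.0 (fully open); "gripper_force": force on a finger pad.
Only numpy, scipy, OpenCV 4.12 (cv2) and the standard library are available. Lean on these libraries where they do the work, as an engineer would, in place of code of your own. Each camera call takes 0.05 s, during which the arm holds its last target. There are 200 camera calls.

## Working session

There is one attempt and no reset: what is moved stays moved. The work goes in short steps, Python scripts to look and compute and a shell command to move; the robot and the scene stay as the last step left them, time stands still between calls to the robot, and variables do not carry over. Pictures are saved under pics/ and viewed, at most 10 in all, crops included, and the job is handed in when it is done.

```bash
ls; mkdir -p pics; python3 - <<'E'
from cell import arm
import cv2
o=arm.observe();print(o['clock'],o['position'],o['ee_rot'],o['width'])
for n in('top','side'):
    d=arm.get_image(n);cv2.imwrite(f'pics/{n}0.png',d['image'])
    print(n,d['fx'],d['fy'],d['cx'],d['cy'],d['cam_to_world'])
E
```

```text
cell.py
nudge.py
pics
0.0 [ 0.26187107 -0.56691264  0.2259338 ] [-3.06681653e+00 -6.74100346e-01  7.65143883e-04] 0.9983827490866796
top 544.4971701480636 544.4971701480636 274.4443019774276 207.29627437253436 [[ 0.02637806 -0.99711939  0.07111338  0.45602633]
 [-0.99965003 -0.02616844  0.00387779  0.33566236]
 [-0.00200569 -0.07119078 -0.9974607   1.41779375]
 [ 0.          0.          0.          1.        ]]
side 534.1188349690937 534.1188349690937 279.8549301547114 207.1354061075146 [[-0.98025529 -0.10024975  0.17043928  0.35635937]
 [-0.197642    0.47015344 -0.86017056  1.31173035]
 [ 0.00609927 -0.8768727  -0.48068396  0.62754733]
 [ 0.          0.          0.          1.        ]]
```

View pics/top0.png

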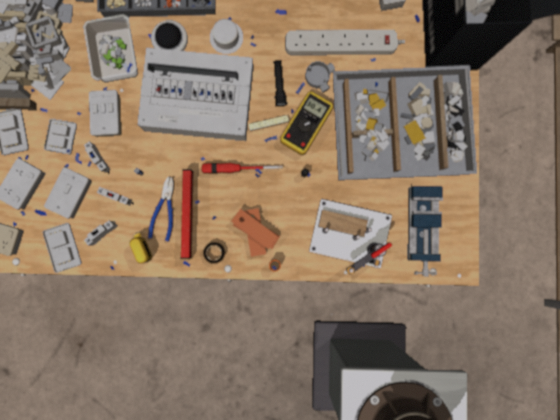

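View pics/side0.png

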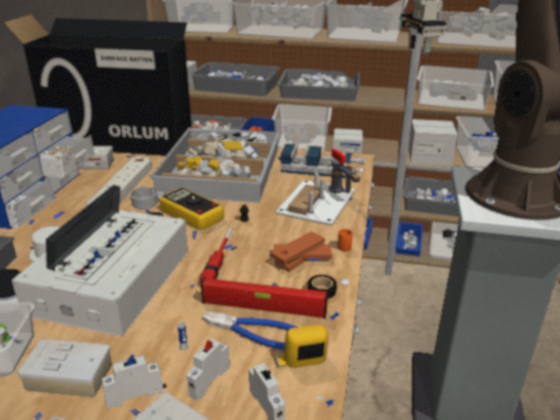

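The top view shows the heap of bars at about (255,230), the jig plate at (352,232) with its block at (345,222), and the red wing at (380,250). The level is at (187,213), the tape at (214,252) and the coupler at (276,261). I'll zoom in on the heap and jig.

```bash
python3 - <<'E'
import cv2
i=cv2.imread('pics/top0.png')[185:285,205:405]
cv2.imwrite('pics/top0z.png',cv2.resize(i,(800,400),interpolation=cv2.INTER_CUBIC))
E
```

```text
(no output)
```

View pics/top0z.png

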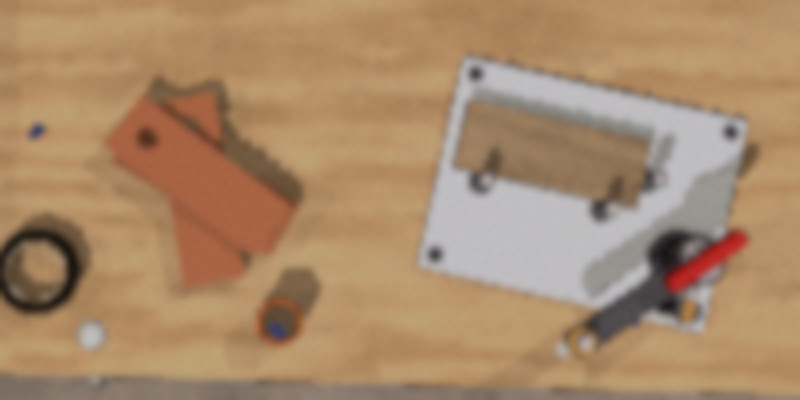

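The zoomed crop shows bar_c on top, running from (125,125) to (280,235), with its hole at its upper-left end (147,138). Another bar lies nearly vertical underneath it. The plate corners are at (465,57), (748,120), (705,328) and (418,268). The side dowels' tops are near (480,180) and (600,208), and the end dowel's near (652,180). The clamp arm points lower left, so its value is about 0. Next I'll write helpers, make rough estimates and plan a wrist look.

```bash
cat > h.py <<'E'
import numpy as np, cv2
from cell import arm
from scipy.spatial.transform import Rotation as R
def tool():
    o=arm.observe(); T=np.eye(4); T[:3,:3]=R.from_rotvec(o['ee_rot']).as_matrix(); T[:3,3]=o['position']; return T,o
def cam(n):
    T,o=tool(); d=arm.get_image(n)
    d['M']=T@np.array(d['mount']) if n=='wrist' else np.array(d['cam_to_world']); return d
def ray(d,px,z):
    px=np.atleast_2d(px).astype(float)
    v=np.c_[(px[:,0]-d['cx'])/d['fx'],(px[:,1]-d['cy'])/d['fy'],np.ones(len(px))]@d['M'][:3,:3].T
    c=d['M'][:3,3]; return c+v*((z-c[2])/v[:,2])[:,None]
def pix(d,p):
    q=(np.linalg.inv(d['M'])@np.c_[np.atleast_2d(p),np.ones(len(np.atleast_2d(p)))].T)[:3]
    return np.c_[q[0]/q[2]*d['fx']+d['cx'],q[1]/q[2]*d['fy']+d['cy']]
def go(p,yaw=None):
    """dx,dy,dz in tool axes after turning by the printed turn; yaw=world angle of tool y (mod pi)"""
    T,o=tool(); t=0
    if yaw is not None:
        a=np.arctan2(T[1,1],T[0,1]); t=-((yaw-a+np.pi/2)%np.pi-np.pi/2)   # tool z down: + turn = clockwise
    Rn=T[:3,:3]@R.from_rotvec([0,0,t]).as_matrix()
    return np.round(np.r_[Rn.T@(np.array(p)-T[:3,3]),t],4)
E
python3 - <<'E'
from h import *
d=cam('top')
z=lambda a:np.array(a)/4+[205,185]
P=ray(d,z([[465,57],[748,120],[705,328],[418,268]]),.008);print('plate',P.round(4))
ey=(P[1]-P[0]+P[2]-P[3]);ey/=np.linalg.norm(ey);ex=np.array([-ey[1],ey[0],0])*-1
ex=np.array([ey[1],-ey[0],0])
o=P.mean(0)-ex*.017-ey*.0265;print('jig o',o,'ey yaw',np.arctan2(ey[1],ey[0]),[np.linalg.norm(P[i]-P[i-1]) for i in range(4)])
print('heap',ray(d,z([[203,175],[147,138]]),.03))
print('wing',ray(d,z([[690,262]]),.1))
d=cam('wrist');print(np.array(d['mount']).round(4),d['fx'],d['cx'],d['cy'])
print(arm.observe()['joints'])
print(go([.33,-.05,.3]),tool()[0].round(3))
E
```

```text
plate [[0.5807 0.2201 0.008 ]
 [0.5445 0.036  0.008 ]
 [0.4097 0.0622 0.008 ]
 [0.4433 0.2477 0.008 ]]
jig o [0.51617144 0.16438882 0.008     ] ey yaw -1.7573612425448673 [np.float64(0.14010255205976924), np.float64(0.18763784274851705), np.float64(0.13733602797376102), np.float64(0.18849834015653935)]
heap [[0.49892881 0.38723353 0.03      ]
 [0.52157391 0.42362441 0.03      ]]
wing [[0.4520714  0.08956646 0.1       ]]
[[-1.000e-04 -9.697e-01 -2.444e-01  6.600e-02]
 [ 1.000e+00 -3.000e-04  8.000e-04 -7.000e-04]
 [-8.000e-04 -2.444e-01  9.697e-01 -1.578e-01]
 [ 0.000e+00  0.000e+00  0.000e+00  1.000e+00]] 346.1705465364079 285.48299238207926 211.86816570399034
[ 1.03539149  0.4349526   0.02496114  1.5737322  -0.01157447  1.13398326
 -0.07507278]
[ 0.2786 -0.441  -0.0734  0.    ] [[ 0.908  0.419 -0.     0.262]
 [ 0.419 -0.908  0.001 -0.567]
 [-0.    -0.001 -1.     0.226]
 [ 0.     0.     0.     1.   ]]
```

Units first: shifts go in units of 20 mm and turns go in units of 0.2 rad. So 0.03 m is 1.5, -0.005 m is -0.25.

```bash
echo '[1.5, -1.9, -0.25, 0, 1, 1.5, -1.9, -0.25, 0, 1, 1.5, -1.9, -0.25, 0, 1, 1.5, -1.9, -0.25, 0, 1, 1.5, -1.9, -0.25, 0, 1, 1.5, -1.9, -0.25, 0, 1, 1.5, -1.9, -0.25, 0, 1]' | python3 nudge.py 40; echo '[1.5, -1.9, -0.25, 0, 1, 1.5, -1.9, -0.25, 0, 1, 1.5, -1.9, -0.25, 0, 1, 1.5, -1.9, -0.25, 0, 1, 1.5, -1.9, -0.25, 0, 1, 1.5, -1.9, -0.25, 0, 1, 1.5, -1.9, -0.25, 0, 1, 0, 0, 0, 0, 1, 0, 0, 0, 0, 1]' | python3 nudge.py
python3 - <<'E'
from h import *
d=cam('wrist');np.save('pics/w1M.npy',d['M']);cv2.imwrite('pics/w1.png',d['image']);print(arm.observe()['joints'])
d2=cv2.resize(d['image'],(800,600));cv2.imwrite('pics/w1z.png',d2)
E
```

```text
clock: 0.9
position: [0.3412, -0.2359, 0.262]
ee_rot: [3.068, 0.674, 0.0]
force: [1.2, -1.1, -0.0]
width: 0.998
gripper_force: 0.0
clock: 1.8
position: [0.4202, 0.0927, 0.2966]
ee_rot: [-3.067, -0.679, 0.0]
force: [-0.4, -1.2, -0.7]
width: 0.997
gripper_force: 0.0
[ 0.17753941  0.09907694 -0.55406619  1.86864411  0.05630596  1.19011241
 -1.53298184]
```

View pics/w1z.png

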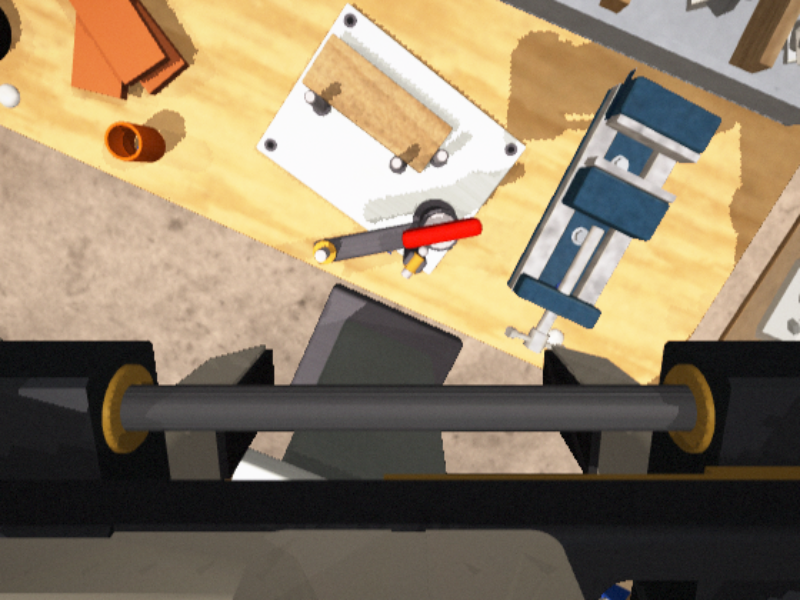

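The wrist view (800-wide) shows the plate corners at (350,3), (525,147), (428,275) and (258,150). The dowel tops are at (311,97), (398,163) and (441,157), and the wing runs from (405,240) to (480,227). The heap is at the upper left, partly cut off. Now I'll fit the plate outline and check it against the dowels.

```bash
python3 - <<'E'
from h import *
d=cam('wrist');im=d['image'];hsv=cv2.cvtColor(im,cv2.COLOR_BGR2HSV)
m=((hsv[...,1]<30)&(hsv[...,2]>150)).astype(np.uint8);m=cv2.morphologyEx(m,cv2.MORPH_OPEN,np.ones((3,3)))
n,l,s,c=cv2.connectedComponentsWithStats(m)
k=l[int(70*.7)+5,int(380*.7)] or l[int(150*.7),int(350*.7)];k=l[105,245];print(s[k])
h=cv2.convexHull(np.argwhere(l==k)[:,::-1].astype(np.int32))[:,0].astype(float)
# edges near hand-read corners: fit lines to hull-boundary points
C=np.array([[350,3],[525,147],[428,275],[258,150]])*.7
b=np.argwhere((l==k)&(cv2.erode((l==k).astype(np.uint8),np.ones((3,3)))==0))[:,::-1]
L=[]
for i in range(4):
    a,e=C[i],C[(i+1)%4];u=(e-a)/np.linalg.norm(e-a);nn=np.array([-u[1],u[0]])
    t=(b-a)@u;q=(b-a)@nn;f=(t>8)&(t<np.linalg.norm(e-a)-8)&(abs(q)<4)
    vx,vy,x,y=cv2.fitLine(b[f].astype(np.float32),cv2.DIST_HUBER,0,.01,.01).ravel();L.append(np.cross([x,y,1],[x+vx,y+vy,1]));print(f.sum())
P=np.array([np.cross(L[i-1],L[i]) for i in range(4)]);P=P[:,:2]/P[:,2:];print(P.round(1)/.7)
W=ray(d,P,.008);print([np.linalg.norm(W[i]-W[i-1]).round(4) for i in range(4)])
J=np.array([[-53,-68],[-53,121],[87,121],[87,-68]])/1000
from scipy.optimize import least_squares
f=lambda p:((J@np.array([[np.cos(p[2]),np.sin(p[2])],[-np.sin(p[2]),np.cos(p[2])]])+p[:2])-W[:,:2]).ravel()
p=least_squares(f,[.516,.164,-1.757+np.pi/2]).x;print('jig',p.round(4),f(p).round(4))
np.save('jig.npy',p)
w=lambda q:np.r_[np.array([[np.cos(p[2]),-np.sin(p[2])],[np.sin(p[2]),np.cos(p[2])]])@q[:2]+p[:2],q[2]]
for q in([.025,-.04,.06],[.025,.04,.06],[0,.065,.06],[.045,.095,.114],[0,0,.027]):print(w(np.array(q)).round(4),(pix(d,w(np.array(q)))/.7).round(1))
E
```

```text
[  179     3   187   158 11439]
205
76
125
118
[[346.14285714   3.14285714]
 [522.57142857 145.57142857]
 [426.28571429 271.28571429]
 [254.85714286 146.28571429]]
[np.float64(0.1375), np.float64(0.1847), np.float64(0.1371), np.float64(0.1846)]
jig [0.5191 0.1679 2.938 ] [ 0.0019  0.002   0.0009 -0.0022 -0.0021 -0.002  -0.0007  0.0022]
[0.5027 0.2121 0.06  ] [[307.4  94.8]]
[0.4865 0.1338 0.06  ] [[394.4 161.4]]
[0.5059 0.1042 0.06  ] [[440.1 154.2]]
[0.4558 0.084  0.114 ] [[440.  232.9]]
[0.5191 0.1679 0.027 ] [[373.7 106.3]]
```

Converted, 0.034 m is 1.7, 0.005 m is 0.25.

```bash
echo '[1.7, -1.75, 0.25, 0, 1, 1.7, -1.75, 0.25, 0, 1, 1.7, -1.75, 0.25, 0, 1, 1.7, -1.75, 0.25, 0, 1, 1.7, -1.75, 0.25, 0, 1, 1.7, -1.75, 0.25, 0, 1, 1.7, -1.75, 0.25, 0, 1, 1.7, -1.75, 0.25, 0, 1]' | python3 nudge.py >/dev/null; echo '[0, 0, 0, -0.745, 1, 0, 0, 0, -0.745, 1, 0, 0, 0, -0.745, 1, 0, 0, 0, -0.745, 1, 0, 0, 0, -0.745, 1, 0, 0, 0, -0.745, 1, 0, 0, 0, -0.745, 1, 0, 0, 0, -0.745, 1, 0, 0, 0, -0.745, 1, 0, 0, 0, -0.745, 1]' | python3 nudge.py >/dev/null;echo '[0, 0, 0, -0.745, 1, 0, 0, 0, -0.745, 1, 0, 0, 0, -0.745, 1, 0, 0, 0, -0.745, 1, 0, 0, 0, -0.745, 1, 0, 0, 0, -0.745, 1, 0, 0, 0, -0.745, 1, 0, 0, 0, -0.745, 1, 0, 0, 0, -0.745, 1, 0, 0, 0, -0.745, 1]' | python3 nudge.py >/dev/null;echo '[0, 0, 0, -0.745, 1, 0, 0, 0, -0.745, 1, 0, 0, 0, -0.745, 1, 0, 0, 0, -0.745, 1, 0, 0, 0, -0.745, 1, 0, 0, 0, 0, 1]' | python3 nudge.py
python3 - <<'E'
from h import *
d=cam('wrist');print(arm.observe()['joints'],tool()[0].round(3))
np.save('pics/w2M.npy',d['M']);cv2.imwrite('pics/w2.png',d['image']);cv2.imwrite('pics/w2z.png',cv2.resize(d['image'],(800,600)))
E
```

```text
clock: 5.3
position: [0.5511, 0.458, 0.256]
ee_rot: [1.528, -2.744, 0.003]
force: [0.2, 0.3, -0.9]
width: 1.002
gripper_force: 0.0
[-0.21044042  0.85301799 -1.22708094  1.20427232  0.78910513  1.57109624
  1.29768851] [[-0.531 -0.847  0.     0.551]
 [-0.847  0.531 -0.002  0.458]
 [ 0.001 -0.001 -1.     0.256]
 [ 0.     0.     0.     1.   ]]
```

View pics/w2z.png

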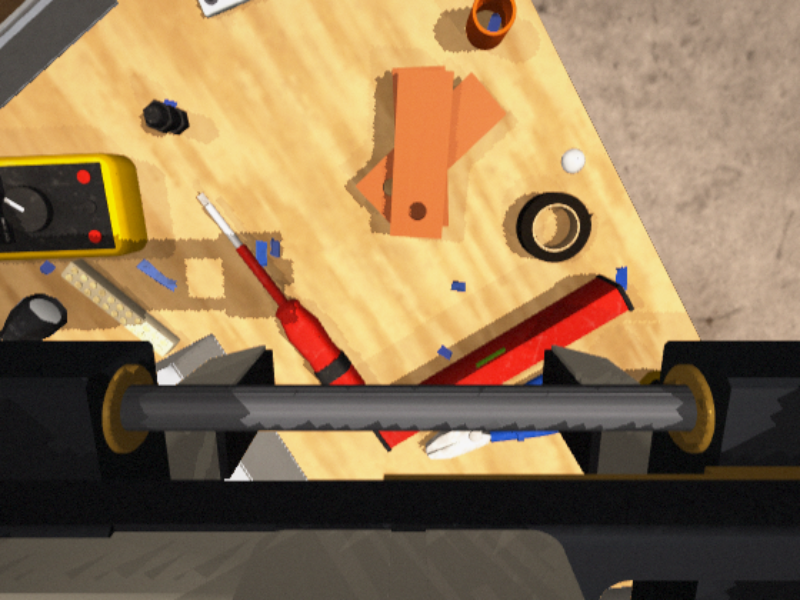

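The wrist view shows bar_c from about (396,67)–(447,66) to (390,233)–(442,238), with its hole at (418,210). Another bar crosses beneath it from (360,188) to (490,90), its hole partly visible at (388,185). The third bar lies almost directly under bar_c. I'll zoom in.

```bash
python3 - <<'E'
import cv2
i=cv2.imread('pics/w2.png')[38:178,235:365]
cv2.imwrite('pics/w2c.png',cv2.resize(i,None,fx=4,fy=4,interpolation=cv2.INTER_CUBIC))
E
```

```text
(no output)
```

View pics/w2c.png

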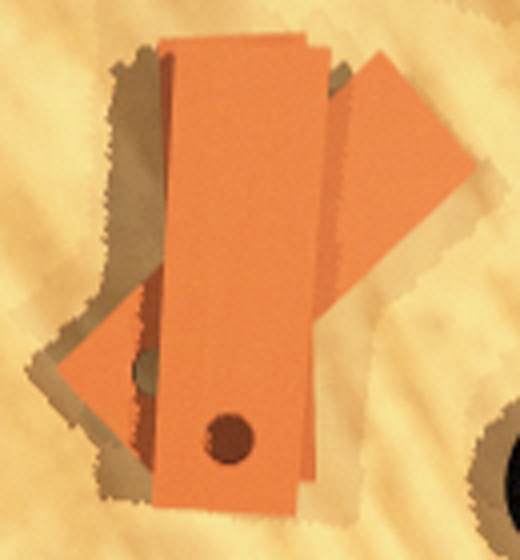

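The crop shows bar_c's corners at (174,48), (330,50), (297,515) and (153,505), with its hole at (229,438). Bar_b lies just under it, slightly rotated. Bar_a is the crossing one, with corners (380,52), (475,165) and (58,370) and its hole near (147,370).

```bash
cat >> h.py <<'E'
def bar(d,C,hole,z):
    W=ray(d,C,z);hl=ray(d,[hole],z)[0];c=W.mean(0)
    ax=(W[3]+W[2]-W[0]-W[1])[:2];ax/=np.linalg.norm(ax)
    if (hl-c)[:2]@ax<0: ax=-ax
    print('len',np.linalg.norm(W[0]-W[3]).round(4),np.linalg.norm(W[1]-W[2]).round(4),'wid',np.linalg.norm(W[0]-W[1]).round(4),np.linalg.norm(W[2]-W[3]).round(4))
    print('c',c[:2].round(4),'hole-based c',(hl[:2]-.04*ax).round(4),'hole dir',np.arctan2(ax[1],ax[0]).round(4)); return c,ax
E
python3 - <<'E'
from h import *
d=cam('wrist');f=lambda a:(np.array(a)+.5)/4-.5+[235,38]
c,ax=bar(d,f([[174,48],[330,50],[297,515],[153,505]]),f([229,438]),.03)
g=c[:2]-.0*ax
print(go([g[0],g[1],.022],np.arctan2(ax[1],ax[0])+np.pi/2),arm.observe()['clock'])
# the coupler / bar_a / tape clearances
print(ray(d,np.array([[490,20],[555,226]])*.7,.02))
print((pix(d,[[.5191,.1679,.0]])/.7))
E
```

```text
len 0.1167 0.1189 wid 0.0399 0.0399
c [0.5008 0.3951] hole-based c [0.5004 0.3945] hole dir 0.9562
[0.0805 0.0044 0.2344 0.0539] 5.4
[[0.40829496 0.34129919 0.02      ]
 [0.43772939 0.49611461 0.02      ]]
[[ 230.28262691 -107.7786059 ]]
```

Converted, 0.024 m is 1.2, 0.001 m is 0.05, 0.054 rad is 0.27.

```bash
echo '[0, 0, 0, 0.27, 1, 1.1, 0.05, 2.3, 0, 1, 1.1, 0.05, 2.3, 0, 1, 1.1, 0.05, 2.3, 0, 1, 1.1, 0.05, 2.3, 0, 1, 0, 0, 1.25, 0, 1, 0, 0, 1.2, 0, 1, 0, 0, 0, 0, 1]' | python3 nudge.py 40; echo '[0, 0, 0, 0, 0, 0, 0, 0, 0, 0, 0, 0, 0, 0, 0, 0, 0, 0, 0, 0, 0, 0, 0, 0, 0, 0, 0, 0, 0, 0]' | python3 nudge.py 40
```

```text
clock: 6.2
position: [0.4967, 0.3887, 0.024]
ee_rot: [1.446, -2.784, 0.004]
force: [-0.2, -0.3, -0.8]
width: 1.001
gripper_force: 0.0
clock: 6.8
position: [0.4974, 0.3915, 0.0276]
ee_rot: [-1.453, 2.785, -0.0]
force: [0.6, 1.6, -0.5]
width: 0.527
gripper_force: 0.0
```

```bash
echo '[0, 0, 0, 0, 0, 0, 0, 0, 0, 0, 0, 0, 0, 0, 0, 0, 0, 0, 0, 0]' | python3 nudge.py
```

```text
clock: 7.2
position: [0.4976, 0.3912, 0.0274]
ee_rot: [-1.453, 2.785, -0.001]
force: [1.9, -1.5, 2.3]
width: 0.419
gripper_force: 40.0
```

Converted, 0.003 m is 0.15.

```bash
echo '[0, 0, 0, 0, 0.55, 0, 0, 0, 0, 0.55, 0, 0, 0.15, 0, 0.55, 0, 0, 0.15, 0, 0.55, 0, 0, 0, 0, 0.55]' | python3 nudge.py;python3 -c "
from h import *
print(np.round(arm.observe()['joints'],3))"
```

```text
clock: 7.7
position: [0.497, 0.3913, 0.0207]
ee_rot: [1.454, -2.784, -0.0]
force: [-0.1, 0.8, -0.2]
width: 0.55
gripper_force: 0.0
[-0.103  0.976 -1.118  1.684  0.965  1.134  1.026]
```

```bash
echo '[0, 0, -0.05, 0, 0, 0, 0, 0, 0, 0, 0, 0, 0, 0, 0, 0, 0, 0, 0, 0]' | python3 nudge.py 45;  echo '[0, 0, -0.5, 0, 0, 0, 0, -1.5, 0, 0, 0, 0, -1.5, 0, 0, 0, 0, -1.5, 0, 0, 0, 0, 0, 0, 0]' | python3 nudge.py
python3 - <<'E'
from h import *
print(arm.observe()['joints'])
p=np.load('jig.npy')
c,s=np.cos(p[2]),np.sin(p[2]);q=np.array([[c,-s],[s,c]])@np.array([-.006,-.013])+p[:2]
print(q,go([q[0],q[1],.13],p[2]))
d=cam('wrist');cv2.imwrite('pics/w3.png',d['image']);cv2.imwrite('pics/w3z.png',d['image'][:300])
E
```

```text
clock: 8.1
position: [0.4973, 0.3914, 0.0224]
ee_rot: [-1.454, 2.785, -0.0]
force: [0.4, -0.8, 0.6]
width: 0.428
gripper_force: 45.0
clock: 8.6
position: [0.4979, 0.3936, 0.127]
ee_rot: [-1.452, 2.78, 0.004]
force: [-0.5, 0.4, -3.8]
width: 0.429
gripper_force: 45.0
[-0.07270008  0.85594223 -1.1935541   1.60530972  0.83064803  1.26031098
  1.11639702]
[0.52757814 0.1794244 ] [ 0.2037 -0.0724 -0.0039 -0.4047]
```

View pics/w3z.png

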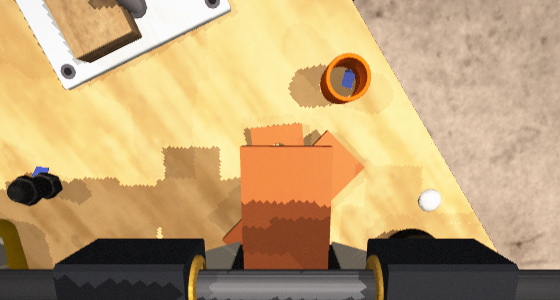

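The bar is held flat, and the wrist force shows its weight. Next I'll turn it to the jig's heading (+2.737 rad, hole toward the end dowel), then move it over.

```bash
echo '[0, 0, 0, 0.75, 0, 0, 0, 0, 0.75, 0, 0, 0, 0, 0.75, 0, 0, 0, 0, 0.75, 0, 0, 0, 0, 0.75, 0, 0, 0, 0, 0.75, 0, 0, 0, 0, 0.75, 0, 0, 0, 0, 0.75, 0, 0, 0, 0, 0.75, 0]' | python3 nudge.py >/dev/null; echo '[0, 0, 0, 0.75, 0, 0, 0, 0, 0.75, 0, 0, 0, 0, 0.75, 0, 0, 0, 0, 0.75, 0, 0, 0, 0, 0.75, 0, 0, 0, 0, 0.75, 0, 0, 0, 0, 0.75, 0, 0, 0, 0, 0.75, 0, 0, 0, 0, 0.75, 0, 0, 0, 0, 0.185, 0]' | python3 nudge.py >/dev/null; echo '[-2, 0.7, 0, 0, 0, -2, 0.7, 0, 0, 0, -2, 0.7, 0, 0, 0, -2, 0.7, 0, 0, 0, -2, 0.7, 0, 0, 0, 0, 0, 0, 0, 0, 0, 0, 0, 0, 0]' | python3 nudge.py
cat >> h.py <<'E'
def injig():
    T,o=tool();p=np.load('jig.npy');c,s=np.cos(p[2]),np.sin(p[2]);a=np.arctan2(-T[1,1],-T[0,1])
    return (np.array([[c,s],[-s,c]])@(T[:2,3]-p[:2])).round(4),T[2,3].round(4),'yaw err of -tooly',((a-p[2]+np.pi)%(2*np.pi)-np.pi).round(4)
E
python3 - <<'E'
from h import *
print(injig());d=cam('wrist');cv2.imwrite('pics/w4.png',d['image']);np.save('pics/w4M.npy',d['M'])
E
```

```text
clock: 11.25
position: [0.5248, 0.1792, 0.121]
ee_rot: [-2.439, -1.98, 0.004]
force: [-1.4, 0.6, -3.0]
width: 0.434
gripper_force: 45.0
(array([-0.0033, -0.0122]), np.float64(0.121), 'yaw err of -tooly', np.float64(-0.0036))
```

View pics/w4.png

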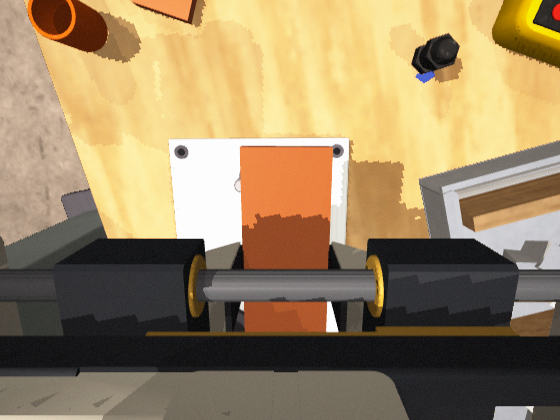

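The bar hangs over the block. The plate's far corners are at (169,140) and (350,139), and side dowel 2 is just left of the bar at (238,186). I'll use these to check the jig estimate.

```bash
python3 - <<'E'
from h import *
d=cam('wrist');W=ray(d,[[169.5,139.5],[349.5,138.5]],.008);p=np.load('jig.npy');c,s=np.cos(p[2]),np.sin(p[2])
print((np.array([[c,s],[-s,c]])@(W[:,:2]-p[:2]).T).T.round(4))
W=ray(d,[[240,146.5],[332,146.5]],.13);print((np.array([[c,s],[-s,c]])@(W[:,:2]-p[:2]).T).T.round(4))
print(arm.observe()['joints'].__repr__())
E
```

```text
[[ 0.0862 -0.0691]
 [-0.0519 -0.0697]]
[[ 0.0164 -0.0713]
 [-0.0226 -0.0712]]
array([-0.00578349,  0.50697398, -0.58868254,  1.83097189,  0.34751232,
        0.90907361, -0.95647943])
```

```bash
echo '[0, 0.05, 1.5, 0, 0, 0, 0, 1.5, 0, 0, 0, 0, 1, 0, 0, 0, 0, 0.35, 0, 0, 0, 0, 0, 0, 0, 0, 0, 0, 0, 0]' | python3 nudge.py;python3 -c "
from h import *
print(injig())"
```

```text
clock: 11.95
position: [0.5266, 0.1823, 0.0361]
ee_rot: [-2.435, -1.985, -0.002]
force: [-0.1, 0.2, -3.6]
width: 0.425
gripper_force: 45.0
(array([-0.0044, -0.0156]), np.float64(0.0361), 'yaw err of -tooly', np.float64(0.0007))
```

Converted, -0.0015 m is -0.075, -0.004 m is -0.2.

```bash
echo '[-0.2, 0, 0.125, 0, 0, -0.15, 0, 0.1, 0, 0, 0, -0.075, 0, 0, 0, 0, -0.075, 0, 0, 0, 0, 0, 0, 0, 0]' | python3 nudge.py ;echo '[0, -0.075, 0, 0, 0, 0, -0.05, 0, 0, 0, 0, 0, 0, 0, 0]' | python3 nudge.py ;python3 -c "
from h import *
print(injig())"
```

```text
clock: 12.45
position: [0.5217, 0.175, 0.031]
ee_rot: [2.436, 1.984, 0.0]
force: [0.2, 0.1, -3.6]
width: 0.422
gripper_force: 45.0
clock: 12.75
position: [0.5203, 0.1754, 0.0311]
ee_rot: [2.436, 1.983, 0.002]
force: [3.4, -0.1, -4.1]
width: 0.428
gripper_force: 45.0
(array([ 0.0003, -0.0076]), np.float64(0.0311), 'yaw err of -tooly', np.float64(-0.0005))
```

Converted, -0.001 m is -0.05.

```bash
echo '[-0.05, -0.05, 0, 0, 0, -0.05, 0, 0, 0, 0, -0.05, 0, 0, 0, 0, 0, 0, 0, 0, 0]' | python3 nudge.py ;echo '[-0.05, 0, 0, 0, 0, -0.05, 0, 0, 0, 0, 0, 0, 0, 0, 0]' | python3 nudge.py ;python3 -c "
from h import *
print(injig())"
```

```text
clock: 13.15
position: [0.5199, 0.1739, 0.0316]
ee_rot: [2.436, 1.984, 0.007]
force: [5.9, 1.7, -3.3]
width: 0.43
gripper_force: 45.0
clock: 13.45
position: [0.5195, 0.172, 0.0316]
ee_rot: [2.436, 1.983, 0.007]
force: [6.8, 1.8, -3.7]
width: 0.431
gripper_force: 45.0
(array([ 0.0004, -0.0041]), np.float64(0.0316), 'yaw err of -tooly', np.float64(-0.0003))
```

Converted, -0.001 m is -0.05, 0.0005 m is 0.025.

```bash
echo '[-0.05, 0.025, 0, 0, 0, -0.05, 0, 0, 0, 0, 0, 0, 0, 0, 0]' | python3 nudge.py ;echo '[-0.05, 0, 0, 0, 0, -0.05, 0, 0, 0, 0, 0, 0, 0, 0, 0]' | python3 nudge.py ;python3 -c "
from h import *
print(injig())"
```

```text
clock: 13.75
position: [0.5194, 0.1711, 0.0317]
ee_rot: [-2.435, -1.984, -0.008]
force: [5.7, 4.2, -3.8]
width: 0.43
gripper_force: 45.0
clock: 14.05
position: [0.5193, 0.1709, 0.0321]
ee_rot: [-2.433, -1.985, -0.012]
force: [6.5, 10.1, -5.2]
width: 0.43
gripper_force: 45.0
(array([ 0.0004, -0.003 ]), np.float64(0.0321), 'yaw err of -tooly', np.float64(0.0015))
```

```bash
echo '[0.05, 0, 0.05, 0, 0, 0, 0, 0.05, 0, 0, 0, 0, 0.05, 0, 0, 0, 0, 0, 0, 0]' | python3 nudge.py ;python3 -c "
from h import *
print(injig())"; echo '[0, 0, 0, 0, 0.6, 0, 0, 0, 0, 0.6, 0, 0, 0, 0, 0.6, 0, 0, 0, 0, 0.6]' | python3 nudge.py; echo '[0, 0, -1.5, 0, 0.8, 0, 0, -2.5, 0, 1, 0, 0, -2.5, 0, 1, 0, 0, -2, 0, 1, 2.5, 0, 0, 0, 1, 1.5, 0, 0, 0, 1, 0, 0, 0, 0, 1]' | python3 nudge.py
python3 - <<'E'
from h import *
print(injig());d=cam('wrist');cv2.imwrite('pics/w5.png',d['image']);np.save('pics/w5M.npy',d['M'])
E
```

```text
clock: 14.45
position: [0.5194, 0.1709, 0.0294]
ee_rot: [-2.434, -1.985, -0.01]
force: [3.1, 5.3, 3.1]
width: 0.426
gripper_force: 45.0
(array([ 0.0003, -0.003 ]), np.float64(0.0294), 'yaw err of -tooly', np.float64(0.001))
clock: 14.85
position: [0.517, 0.1673, 0.0276]
ee_rot: [-2.436, -1.983, 0.001]
force: [0.3, 0.2, -0.1]
width: 0.598
gripper_force: 0.0
clock: 15.55
position: [0.533, 0.2509, 0.1983]
ee_rot: [-2.43, -1.988, -0.004]
force: [-0.4, -0.0, 0.3]
width: 1.0
gripper_force: 0.0
(array([ 0.0032, -0.0841]), np.float64(0.1983), 'yaw err of -tooly', np.float64(0.0042))
```

View pics/w5.png

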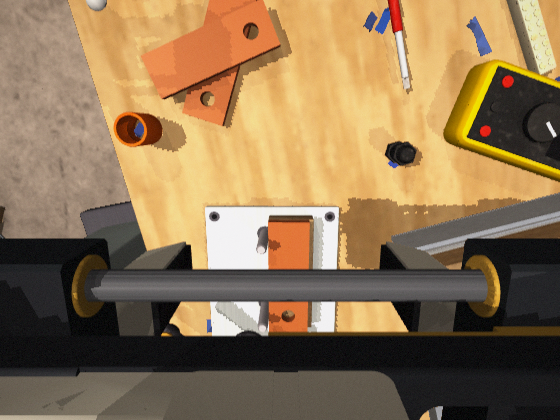

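bar_c lies on the block against the dowels, hole at (288,316) toward the end dowel. In the heap, bar_b's corners are near (143,60), (157,97), (282,47) and (265,-2), with its hole at (250,31). Bar_a's hole is at (208,99). I'll fit bar_b's edges from the colour mask.

```bash
cat >> h.py <<'E'
def orange(im):
    h=cv2.cvtColor(im,cv2.COLOR_BGR2HSV);m=((h[...,0]<14)&(h[...,1]>120)&(h[...,2]>120)).astype(np.uint8)
    return m
def lines(m,C,tol=5,segs=(0,1,2,3)):
    b=np.argwhere((m>0)&(cv2.erode(m,np.ones((3,3)),borderValue=1)==0))[:,::-1];C=np.array(C,float);L={}
    for i in segs:
        a,e=C[i],C[(i+1)%4];n=np.linalg.norm(e-a);u=(e-a)/n;q=(b-a)@np.array([-u[1],u[0]]);t=(b-a)@u
        f=(t>4)&(t<n-4)&(abs(q)<tol)&(b[:,1]>0)
        vx,vy,x,y=cv2.fitLine(b[f].astype(np.float32),cv2.DIST_HUBER,0,.01,.01).ravel();s=np.sign(u@[vx,vy]);L[i]=np.array([x,y,vx*s,vy*s]);print('edge',i,f.sum(),L[i].round(2))
    return L
E
python3 - <<'E'
from h import *
d=cam('wrist');m=orange(d['image']);cv2.imwrite('pics/m5.png',m*255)
L=lines(m,[[143,60],[157,97],[282,47],[265,-2]])
cs,hi=cv2.findContours(m,cv2.RETR_CCOMP,cv2.CHAIN_APPROX_NONE)
for k,c in enumerate(cs):
    if hi[0][k][3]>=0 and cv2.contourArea(c)>40:
        print('hole',np.array(cv2.minEnclosingCircle(c)[0]).round(1),cv2.contourArea(c))
H=lambda l:np.cross([l[0],l[1],1],[l[0]+l[2],l[1]+l[3],1])
P=np.array([np.cross(H(L[i-1]),H(L[i])) for i in range(4)]);P=P[:,:2]/P[:,2:];print(P.round(1))
W=ray(d,P,.02);print(W[:,:2].round(4));print([np.linalg.norm(W[i]-W[i-1]).round(4) for i in range(4)],W.mean(0))
E
```

```text
edge 0 42 [151.2   76.3    0.44   0.9 ]
edge 1 170 [198.29  78.74   0.94  -0.35]
edge 2 58 [271.71  22.13  -0.35  -0.94]Traceback (most recent call last):
  File "<stdin>", line 3, in <module>
  File "h.py", line 40, in lines
    vx,vy,x,y=cv2.fitLine(b[f].astype(np.float32),cv2.DIST_HUBER,0,.01,.01).ravel();s=np.sign(u@[vx,vy]);L[i]=np.array([x,y,vx*s,vy*s]);print('edge',i,f.sum(),L[i].round(2))
              ~~~~~~~~~~~^^^^^^^^^^^^^^^^^^^^^^^^^^^^^^^^^^^^^^^^^^^^^^^^^^
cv2.error: OpenCV(4.12.0) /io/opencv/modules/imgproc/src/linefit.cpp:50: error: (-215:Assertion failed) count > 0 in function 'fitLine2D_wods'
```

```bash
cat >> h.py <<'E'
H=lambda l:np.cross([l[0],l[1],1],[l[0]+l[2],l[1]+l[3],1])
def X(a,b): q=np.cross(H(a),H(b));return q[:2]/q[2]
def holes(m):
    cs,hi=cv2.findContours(m,cv2.RETR_CCOMP,cv2.CHAIN_APPROX_NONE)
    return [np.array(cv2.minEnclosingCircle(c)[0]) for k,c in enumerate(cs) if hi[0][k][3]>=0 and cv2.contourArea(c)>40]
E
python3 - <<'E'
from h import *
d=cam('wrist');m=orange(d['image'])
L=lines(m,[[143,60],[157,97],[282,47],[265,-2]],segs=(0,1,2))
B,C=X(L[0],L[1]),X(L[1],L[2]);print(B,C)
W=ray(d,[B,C],.02);ax=(W[1]-W[0])[:2];l=np.linalg.norm(ax);ax/=l
mid=W.mean(0)[:2];n=np.array([-ax[1],ax[0]])
hs=holes(m);
for h in hs: print('hole',h.round(1),ray(d,[h],.02)[0][:2].round(4))
hw=min([ray(d,[h],.02)[0][:2] for h in hs],key=lambda q:np.linalg.norm(q-mid-.04*ax-.02*n))
n=n*np.sign(n@(hw-mid));c=mid+.02*n
print('len',l,'c',c,'hole c',hw-.04*ax,'ang',np.arctan2(ax[1],ax[0]))
g=go([c[0],c[1],.0125],np.arctan2(ax[1],ax[0])+np.pi/2);print(g)
E
```

```text
edge 0 43 [150.8   75.6    0.45   0.89]
edge 1 120 [203.35  77.95   0.95  -0.32]
edge 2 55 [271.2   20.2   -0.36  -0.93]
[159.4012592   92.75808436] [283.03553556  51.09864016]
hole [287.  311.5] [0.5087 0.1192]
hole [204.9  92.9] [0.4796 0.3533]
hole [248.   23.9] [0.5314 0.4013]
len 0.11897211717540399 c [0.49592412 0.38761696] hole c [0.49163683 0.39738407] ang 0.09844735459228494
[-0.0229 -0.1457  0.1846  1.2682]
```

```bash
python3 - <<'E'
from h import *
print(tool()[0][:3,3])
d=cam('wrist');m=orange(d['image'])
L=lines(m,np.array([[143,60],[157,97],[282,47],[265,-2]])+[-2,-6],tol=4,segs=(0,1,2))
B,C=X(L[0],L[1]),X(L[1],L[2]);print(B,C)
W=ray(d,[B,C],.02);ax=(W[1]-W[0])[:2];l=np.linalg.norm(ax);ax/=l
mid=W.mean(0)[:2];n=np.array([-ax[1],ax[0]])
hw=ray(d,[[248,24]],.02)[0][:2]
n=n*np.sign(n@(hw-mid));c=mid+.02*n
print('len',l,'c',c,'hole c',hw-.04*ax,'ang',np.arctan2(ax[1],ax[0]))
g=go([c[0],c[1],.0125],np.arctan2(ax[1],ax[0])+np.pi/2);print(g)
E
```

```text
[0.53322829 0.24511476 0.19722205]
edge 0 43 [148.86  72.14   0.43   0.9 ]
edge 1 138 [191.8   75.2    0.91  -0.42]
edge 2 53 [270.44  18.87  -0.36  -0.93]
[157.67487787  90.8379301 ] [277.12695761  36.09868364]
len 0.11897469603286208 c [0.49264255 0.39363104] hole c [0.49258422 0.39237091] ang 0.1914010445959208
[-0.0114 -0.1543  0.1846  1.1744]
```

Units first: shifts go in units of 20 mm and turns go in units of 0.2 rad. So -0.15 rad is -0.75.

```bash
echo '[0, 0, 0, -0.75, 0.75, 0, 0, 0, -0.75, 0.75, 0, 0, 0, -0.75, 0.75, 0, 0, 0, -0.75, 0.75, 0, 0, 0, -0.75, 0.75, 0, 0, 0, -0.75, 0.75, 0, 0, 0, -0.75, 0.75]' | python3 nudge.py >/dev/null; echo '[0, 0, 0, -0.75, 0.75, 0, 0, 0, -0.75, 0.75, 0, 0, 0, -0.75, 0.75, 0, 0, 0, -0.75, 0.75, 0, 0, 0, -0.75, 0.75, 0, 0, 0, -0.75, 0.75, 0, 0, 0, -0.085, 0.75]' | python3 nudge.py >/dev/null; echo '[0.1, 1.55, 1.5, 0, 0.75, 0.1, 1.55, 1.5, 0, 0.75, 0.1, 1.55, 1.5, 0, 0.75, 0.1, 1.55, 1.5, 0, 0.75, 0.15, 1.55, 1.5, 0, 0.75, 0, 0, 0, 0, 0.75, 0, 0, 0, 0, 0.75]' | python3 nudge.py; python3 -c "
from h import *
print(go([.4926,.3935,.0125],.191+np.pi/2),np.round(arm.observe()['joints'],2))"
```

```text
clock: 17.85
position: [0.4926, 0.3957, 0.047]
ee_rot: [0.298, -3.126, 0.002]
force: [-0.3, -0.2, 1.0]
width: 0.749
gripper_force: 0.0
[ 0.0004 -0.0021  0.0345 -0.0006] [-0.19  0.84 -0.94  1.68  0.77  1.04  0.37]
```

Converted, 0.02 m is 1, 0.013 m is 0.65.

```bash
echo '[0, -0.1, 1, 0, 0.75, 0, 0, 0.65, 0, 0.75, 0, 0, 0, 0, 0.75, 0, 0, 0, 0, 0.75]' | python3 nudge.py
```

```text
clock: 18.25
position: [0.4941, 0.3935, 0.0153]
ee_rot: [-0.299, 3.127, -0.0]
force: [-0.4, -0.5, 1.2]
width: 0.752
gripper_force: 0.0
```

```bash
echo '[0.05, 0, 0.1, 0, 0.75, 0, 0, 0, 0, 0.3, 0, 0, 0, 0, 0, 0, 0, 0, 0, 0, 0, 0, 0, 0, 0, 0, 0, 0, 0, 0, 0, 0, 0, 0, 0]' | python3 nudge.py 45;  echo '[0, 0, -0.5, 0, 0, 0, 0, -1.5, 0, 0, 0, 0, -1.5, 0, 0, 0, 0, -1.5, 0, 0, 0, 0, 0, 0, 0, 0, 0, 0, 0, 0]' | python3 nudge.py; python3 -c "
from h import *
p=np.load('jig.npy')
c,s=np.cos(p[2]),np.sin(p[2]);q=np.array([[c,-s],[s,c]])@np.array([-.005,-.011])+p[:2]
print(go([q[0],q[1],.13],p[2]))"
```

```text
clock: 18.95
position: [0.4927, 0.3938, 0.0129]
ee_rot: [-0.301, 3.127, -0.0]
force: [-0.1, -0.8, 2.1]
width: 0.427
gripper_force: 45.0
clock: 19.55
position: [0.4927, 0.3938, 0.113]
ee_rot: [-0.301, 3.126, -0.0]
force: [-0.0, -0.5, -4.0]
width: 0.424
gripper_force: 45.0
[ 0.2049 -0.0766 -0.0169 -1.1751]
```

Converted, 0.15 rad is 0.75.

```bash
echo '[0, 0, 0, 0.75, 0, 0, 0, 0, 0.75, 0, 0, 0, 0, 0.75, 0, 0, 0, 0, 0.75, 0, 0, 0, 0, 0.75, 0, 0, 0, 0, 0.75, 0, 0, 0, 0, 0.75, 0]' | python3 nudge.py >/dev/null; echo '[0, 0, 0, 0.75, 0, 0, 0, 0, 0.75, 0, 0, 0, 0, 0.75, 0, 0, 0, 0, 0.75, 0, 0, 0, 0, 0.75, 0, 0, 0, 0, 0.75, 0, 0, 0, 0, 0.085, 0]' | python3 nudge.py >/dev/null; echo '[-2.05, 0.765, -0.15, 0, 0, -2.05, 0.765, -0.15, 0, 0, -2.05, 0.765, -0.15, 0, 0, -2.05, 0.765, -0.15, 0, 0, -2.05, 0.765, -0.15, 0, 0, 0, 0, 0, 0, 0, 0, 0, 0, 0, 0]' | python3 nudge.py
python3 - <<'E'
from h import *
print(injig());d=cam('wrist');m=orange(d['image']);print(injig())
cs,_=cv2.findContours(m,cv2.RETR_EXTERNAL,cv2.CHAIN_APPROX_NONE)
for c in cs:
    if cv2.contourArea(c)>800: print(cv2.boundingRect(c),cv2.contourArea(c))
cv2.imwrite('pics/w6.png',d['image'])
E
```

```text
clock: 21.65
position: [0.5258, 0.1758, 0.127]
ee_rot: [-2.436, -1.984, 0.003]
force: [0.8, 0.5, -3.6]
width: 0.428
gripper_force: 45.0
(array([-0.005 , -0.0091]), np.float64(0.127), 'yaw err of -tooly', np.float64(-0.0004))
(array([-0.0043, -0.0108]), np.float64(0.1272), 'yaw err of -tooly', np.float64(0.0015))
(244, 302, 83, 30) 2322.0
(239, 137, 94, 132) 11498.0
```

```bash
python3 - <<'E'
from h import *
d=cam('wrist');m=orange(d['image']);print(injig())
r=np.argwhere(m[:250,260:310].any(1))[0,0];cols=np.argwhere(m[r+20,150:400]).ravel()+150;print(r,cols[0],cols[-1])
W=ray(d,[[cols[0],r],[cols[-1],r]],.134);p=np.load('jig.npy');c,s=np.cos(p[2]),np.sin(p[2])
print((np.array([[c,s],[-s,c]])@(W[:,:2]-p[:2]).T).T.round(4))
E
```

```text
(array([-0.0039, -0.0118]), np.float64(0.1274), 'yaw err of -tooly', np.float64(0.0027))
136 240 331
[[ 0.015  -0.0723]
 [-0.0238 -0.0724]]
```

Converted, -0.003 m is -0.15, -0.002 m is -0.1.

```bash
echo '[0, 0, 1.5, 0, 0, 0, 0, 1.5, 0, 0, 0, 0, 1.1, 0, 0, -0.15, -0.05, 0, 0, 0, -0.1, -0.05, 0, 0, 0, 0, 0, 0, 0, 0, 0, 0, 0, 0, 0]' | python3 nudge.py;python3 -c "
from h import *
print(injig())"
```

```text
clock: 22.45
position: [0.5237, 0.1738, 0.0471]
ee_rot: [2.435, 1.984, 0.003]
force: [-1.0, 0.5, -4.3]
width: 0.43
gripper_force: 45.0
(array([-0.0034, -0.0067]), np.float64(0.0471), 'yaw err of -tooly', np.float64(-0.0))
```

Converted, 0.002 m is 0.1, -0.0015 m is -0.075.

```bash
echo '[0, -0.075, 0.1, 0, 0, 0, -0.075, 0.1, 0, 0, 0, -0.05, 0.05, 0, 0, 0, -0.05, 0, 0, 0, 0, 0, 0, 0, 0]' | python3 nudge.py;python3 -c "
from h import *
print(injig())";echo '[-0.075, 0, 0, 0, 0, -0.075, 0, 0, 0, 0, -0.05, 0, 0, 0, 0, 0, 0, 0, 0, 0]' | python3 nudge.py;python3 -c "
from h import *
print(injig())"
```

```text
clock: 22.95
position: [0.5198, 0.1741, 0.0413]
ee_rot: [2.435, 1.982, 0.004]
force: [5.4, -1.7, -3.4]
width: 0.426
gripper_force: 45.0
(array([ 0.0005, -0.0062]), np.float64(0.0413), 'yaw err of -tooly', np.float64(-0.0009))
clock: 23.35
position: [0.5192, 0.1712, 0.0416]
ee_rot: [2.436, 1.983, 0.006]
force: [5.0, 2.4, -3.3]
width: 0.428
gripper_force: 45.0
(array([ 0.0005, -0.0033]), np.float64(0.0416), 'yaw err of -tooly', np.float64(-0.0005))
```

Converted, -0.001 m is -0.05.

```bash
echo '[-0.05, 0, 0, 0, 0, -0.05, 0, 0, 0, 0, 0, 0, 0, 0, 0]' | python3 nudge.py;echo '[-0.05, 0, 0, 0, 0, -0.05, 0, 0, 0, 0, 0, 0, 0, 0, 0]' | python3 nudge.py;python3 -c "
from h import *
print(injig())"
```

```text
clock: 23.65
position: [0.5189, 0.1693, 0.0415]
ee_rot: [2.436, 1.983, 0.006]
force: [5.6, 1.8, -3.8]
width: 0.426
gripper_force: 45.0
clock: 23.95
position: [0.5185, 0.1674, 0.0416]
ee_rot: [2.436, 1.983, 0.007]
force: [5.4, 1.1, -2.3]
width: 0.424
gripper_force: 45.0
(array([0.0005, 0.0006]), np.float64(0.0416), 'yaw err of -tooly', np.float64(-0.0005))
```

Converted, -0.001 m is -0.05.

```bash
echo '[-0.05, 0, 0, 0, 0, -0.05, 0, 0, 0, 0, 0, 0, 0, 0, 0]' | python3 nudge.py;echo '[-0.05, 0, 0, 0, 0, 0, 0, 0, 0, 0]' | python3 nudge.py;python3 -c "
from h import *
print(injig())"
```

```text
clock: 24.25
position: [0.5184, 0.167, 0.0418]
ee_rot: [-2.435, -1.984, -0.01]
force: [5.9, 6.3, -4.8]
width: 0.424
gripper_force: 45.0
clock: 24.45
position: [0.5184, 0.1669, 0.0419]
ee_rot: [-2.434, -1.985, -0.012]
force: [7.1, 7.9, -5.8]
width: 0.427
gripper_force: 45.0
(array([0.0005, 0.0012]), np.float64(0.0419), 'yaw err of -tooly', np.float64(0.0009))
```

Converted, 0.001 m is 0.05, 0.0005 m is 0.025.

```bash
echo '[0.05, 0.025, 0.05, 0, 0, 0, 0, 0.05, 0, 0, 0, 0, 0.05, 0, 0, 0, 0, 0, 0, 0]' | python3 nudge.py ;python3 -c "
from h import *
print(injig())"; echo '[0, 0, 0, 0, 0.6, 0, 0, 0, 0, 0.6, 0, 0, 0, 0, 0.6, 0, 0, 0, 0, 0.6]' | python3 nudge.py; echo '[0, 0, -1.5, 0, 0.8, 0, 0, -2.5, 0, 1, 0, 0, -2.5, 0, 1, 1.5, 0, -1.5, 0, 1, 2, 0, -1, 0, 1, 2, 0, 0, 0, 1, 1.5, 0, 0, 0, 1, 0, 0, 0, 0, 1, 0, 0, 0, 0, 1, 0, 0, 0, 0, 1]' | python3 nudge.py
cat > look.py <<'E'
from h import *
d=cam('wrist');m=orange(d['image']);cv2.imwrite('pics/w7.png',d['image'])
print(injig())
cs,_=cv2.findContours(m,cv2.RETR_EXTERNAL,cv2.CHAIN_APPROX_NONE);hs=holes(m)
for h in hs: print('hole',h.round(1))
for c in cs:
    if cv2.contourArea(c)>1500: print(cv2.contourArea(c),cv2.boxPoints(cv2.minAreaRect(c)).round(1).tolist(),cv2.approxPolyDP(c,4,True)[:,0].tolist())
E
python3 look.py
```

```text
clock: 24.85
position: [0.5185, 0.1669, 0.0398]
ee_rot: [2.435, 1.985, 0.009]
force: [1.5, 2.7, 11.2]
width: 0.428
gripper_force: 45.0
(array([0.0004, 0.0011]), np.float64(0.0398), 'yaw err of -tooly', np.float64(0.0006))
clock: 25.25
position: [0.5163, 0.164, 0.0376]
ee_rot: [-2.436, -1.983, 0.001]
force: [-0.1, 0.2, -0.6]
width: 0.599
gripper_force: 0.0
clock: 26.25
position: [0.545, 0.3, 0.2174]
ee_rot: [2.437, 1.982, -0.002]
force: [0.1, -0.9, 0.4]
width: 0.999
gripper_force: 0.0
(array([ 0.0012, -0.1344]), np.float64(0.2175), 'yaw err of -tooly', np.float64(-0.0021))
hole [211.5 150.1]
4713.5 [[185.1999969482422, 162.8000030517578], [217.39999389648438, 44.599998474121094], [257.8999938964844, 55.599998474121094], [225.8000030517578, 173.8000030517578]] [[218, 45], [189, 162], [226, 173], [257, 59]]
```

```bash
python3 - <<'E'
from h import *
d=cam('wrist');m=orange(d['image'])
L=lines(m,[[218,45],[257,58],[226,173],[189,162]],tol=4)
P=[X(L[3],L[0]),X(L[0],L[1]),X(L[1],L[2]),X(L[2],L[3])]
c,ax=bar(d,P,holes(m)[0],.01)
print(go([c[0],c[1],.0125],np.arctan2(ax[1],ax[0])+np.pi/2),injig())
E
```

```text
edge 0 43 [240.5   52.9    0.95   0.32]
edge 1 136 [240.55 115.05  -0.26   0.96]
edge 2 39 [211.1  168.9   -0.95  -0.3 ]
edge 3 137 [203.28 103.28   0.24  -0.97]
len 0.1181 0.1184 wid 0.039 0.0388
c [0.4976 0.3896] hole-based c [0.4973 0.3892] hole dir -2.0825
[ 0.0552 -0.0855  0.2051  0.3059] (array([ 0.0012, -0.1345]), np.float64(0.2177), 'yaw err of -tooly', np.float64(-0.0022))
```

Converted, 0.036 m is 1.8, -0.017 m is -0.85, 0.15 rad is 0.75.

```bash
echo '[0, 0, 0, 0.75, 0.75, 0, 0, 0, 0.75, 0.75, 0, 0, 0, 0.03, 0.75, 0.55, -0.85, 1.8, 0, 0.75, 0.55, -0.85, 1.8, 0, 0.75, 0.55, -0.85, 1.8, 0, 0.75, 0.55, -0.85, 1.8, 0, 0.75, 0.55, -0.875, 1.8, 0, 0.75, 0, 0, 0, 0, 0.75, 0, 0, 0, 0, 0.75]' | python3 nudge.py; python3 -c "
from h import *
print(go([.4975,.3894,.0045],-2.0825+np.pi/2),np.round(arm.observe()['joints'],2))"
```

```text
clock: 27.35
position: [0.497, 0.3906, 0.0376]
ee_rot: [2.707, 1.593, -0.002]
force: [0.4, -1.0, -0.3]
width: 0.751
gripper_force: 0.0
[-0.0008  0.001   0.0331  0.0049] [-0.45  0.69 -0.45  1.71  0.39  0.83 -1.58]
```

```bash
echo '[0, 0.05, 1, 0.025, 0.75, 0, 0, 0.5, 0, 0.75, 0, 0, 0, 0, 0.75, 0, 0, 0, 0, 0.75]' | python3 nudge.py
```

```text
clock: 27.75
position: [0.4989, 0.3904, 0.0088]
ee_rot: [2.714, 1.582, 0.002]
force: [-0.1, -0.5, -0.0]
width: 0.75
gripper_force: 0.0
```

Converted, 0.004 m is 0.2.

```bash
echo '[0, 0, 0.2, 0, 0.75, 0, 0, 0, 0, 0.3, 0, 0, 0, 0, 0, 0, 0, 0, 0, 0, 0, 0, 0, 0, 0, 0, 0, 0, 0, 0, 0, 0, 0, 0, 0]' | python3 nudge.py 45;  echo '[0, 0, -0.5, 0, 0, 0, 0, -2, 0, 0, 0, 0, -2, 0, 0, 0, 0, -2, 0, 0, 0, 0, 0, 0, 0, 0, 0, 0, 0, 0]' | python3 nudge.py; python3 -c "
from h import *
p=np.load('jig.npy')
c,s=np.cos(p[2]),np.sin(p[2]);q=np.array([[c,-s],[s,c]])@np.array([-.005,-.011])+p[:2]
print(go([q[0],q[1],.135],p[2]))"
```

```text
clock: 28.45
position: [0.4981, 0.3908, 0.004]
ee_rot: [-2.714, -1.582, -0.0]
force: [0.6, -0.8, 1.2]
width: 0.425
gripper_force: 45.0
clock: 29.05
position: [0.4981, 0.3906, 0.1345]
ee_rot: [2.714, 1.582, 0.002]
force: [-1.6, -0.0, -5.9]
width: 0.421
gripper_force: 45.0
[-0.2028  0.0705 -0.0005 -0.3116]
```

Converted, -0.0405 m is -2.025, 0.014 m is 0.7, -0.15 rad is -0.75.

```bash
echo '[0, 0, 0, -0.75, 0, 0, 0, 0, -0.75, 0, 0, 0, 0, -0.06, 0, -2.025, 0.7, 0, 0, 0, -2.025, 0.7, 0, 0, 0, -2.025, 0.7, 0, 0, 0, -2.025, 0.7, 0, 0, 0, -2.025, 0.7, 0, 0, 0, 0, 0, 0, 0, 0, 0, 0, 0, 0, 0]' | python3 nudge.py; python3 -c "
from h import *
print(injig())"
```

```text
clock: 30.05
position: [0.5254, 0.1763, 0.1328]
ee_rot: [-2.441, -1.977, 0.003]
force: [-0.5, 1.1, -4.3]
width: 0.425
gripper_force: 45.0
(array([-0.0045, -0.0095]), np.float64(0.1328), 'yaw err of -tooly', np.float64(-0.006))
```

Converted, 0.03 m is 1.5, 0.017 m is 0.85.

```bash
echo '[0, 0, 1.5, 0, 0, 0, 0, 1.5, 0, 0, 0, 0, 0.85, 0, 0, 0, 0, 0, 0, 0, 0, 0, 0, 0, 0]' | python3 nudge.py;python3 -c "
from h import *
print(injig())"; echo '[0, -0.075, 0.05, 0, 0, 0, -0.075, 0.05, 0, 0, 0, -0.075, 0.05, 0, 0, 0, 0, 0, 0, 0, 0, 0, 0, 0, 0]' | python3 nudge.py;python3 -c "
from h import *
print(injig())"
```

```text
clock: 30.55
position: [0.5253, 0.1797, 0.0568]
ee_rot: [-2.434, -1.985, 0.0]
force: [0.7, -0.0, -4.4]
width: 0.424
gripper_force: 45.0
(array([-0.0037, -0.0128]), np.float64(0.0568), 'yaw err of -tooly', np.float64(0.0012))
clock: 31.05
position: [0.5214, 0.1791, 0.0541]
ee_rot: [2.435, 1.984, 0.001]
force: [0.1, 0.2, -4.2]
width: 0.426
gripper_force: 45.0
(array([-0.0001, -0.0114]), np.float64(0.0541), 'yaw err of -tooly', np.float64(0.0003))
```

```bash
echo '[0, -0.075, 0.075, 0, 0, 0, -0.05, 0, 0, 0, -0.1, 0, 0, 0, 0, -0.1, 0, 0, 0, 0, -0.1, 0, 0, 0, 0, 0, 0, 0, 0, 0]' | python3 nudge.py;python3 -c "
from h import *
print(injig())"; echo '[-0.05, 0, 0, 0, 0, -0.05, 0, 0, 0, 0, 0, 0, 0, 0, 0]' | python3 nudge.py;python3 -c "
from h import *
print(injig())"
```

```text
clock: 31.65
position: [0.5199, 0.1745, 0.0531]
ee_rot: [2.435, 1.984, 0.007]
force: [5.2, 1.1, -3.4]
width: 0.425
gripper_force: 45.0
(array([ 0.0006, -0.0066]), np.float64(0.0531), 'yaw err of -tooly', np.float64(-0.0))
clock: 31.95
position: [0.5195, 0.1728, 0.0531]
ee_rot: [2.435, 1.984, 0.007]
force: [6.5, 1.8, -4.1]
width: 0.425
gripper_force: 45.0
(array([ 0.0005, -0.0049]), np.float64(0.0531), 'yaw err of -tooly', np.float64(0.0001))
```

```bash
echo '[-0.05, 0, 0, 0, 0, -0.05, 0, 0, 0, 0, 0, 0, 0, 0, 0]' | python3 nudge.py;echo '[-0.05, 0, 0, 0, 0, -0.05, 0, 0, 0, 0, 0, 0, 0, 0, 0]' | python3 nudge.py;python3 -c "
from h import *
print(injig())"
```

```text
clock: 32.25
position: [0.5191, 0.1708, 0.0531]
ee_rot: [2.435, 1.984, 0.007]
force: [5.3, 0.5, -4.6]
width: 0.423
gripper_force: 45.0
clock: 32.55
position: [0.5188, 0.1695, 0.0532]
ee_rot: [2.435, 1.985, 0.009]
force: [6.4, 4.2, -5.0]
width: 0.423
gripper_force: 45.0
(array([ 0.0005, -0.0015]), np.float64(0.0532), 'yaw err of -tooly', np.float64(0.0005))
```

```bash
echo '[-0.05, 0, 0, 0, 0, 0, 0, 0.05, 0, 0, 0, 0, 0.05, 0, 0, 0, 0, 0.05, 0, 0, 0, 0, 0, 0, 0]' | python3 nudge.py ;python3 -c "
from h import *
print(injig())"; echo '[0.05, 0.025, 0, 0, 0.53, 0, 0, 0, 0, 0.53, 0, 0, 0, 0, 0.53, 0, 0, 0, 0, 0.53]' | python3 nudge.py;python3 -c "
from h import *
print(injig())"
```

```text
clock: 33.05
position: [0.5189, 0.1694, 0.0509]
ee_rot: [2.434, 1.985, 0.011]
force: [4.9, 4.7, 1.8]
width: 0.428
gripper_force: 45.0
(array([ 0.0004, -0.0014]), np.float64(0.0509), 'yaw err of -tooly', np.float64(0.0011))
clock: 33.45
position: [0.5166, 0.1674, 0.0492]
ee_rot: [-2.435, -1.985, 0.001]
force: [-0.5, -0.4, 0.3]
width: 0.527
gripper_force: 0.0
(array([0.0023, 0.0009]), np.float64(0.0492), 'yaw err of -tooly', np.float64(0.0004))
```

```bash
echo '[0, 0.1, 0, 0, 0.53, 0, 0, 0.4, 0, 0.53, 0, 0, 0.4, 0, 0.53, 0, 0, 0, 0, 0.53]' | python3 nudge.py;echo '[0, 0, 0, 0, 0.3, 0, 0, 0, 0, 0.3, 0, 0, 0, 0, 0.3, 0, 0, 0, 0, 0.3, 0, -0.05, 0, 0, 0.3, 0, -0.05, 0, 0, 0.3, 0, 0, 0, 0, 0.3]' | python3 nudge.py 20;python3 -c "
from h import *
print(injig())"
```

```text
clock: 33.85
position: [0.5179, 0.1668, 0.0318]
ee_rot: [-2.435, -1.984, 0.004]
force: [0.1, 0.3, -0.6]
width: 0.528
gripper_force: 0.0
clock: 34.55
position: [0.5186, 0.1676, 0.0333]
ee_rot: [2.435, 1.984, 0.004]
force: [7.6, 1.4, -13.4]
width: 0.436
gripper_force: 20.0
(array([0.0004, 0.0004]), np.float64(0.0333), 'yaw err of -tooly', np.float64(0.0))
```

Converted, 0.001 m is 0.05.

```bash
echo '[0, 0, 0.05, 0, 0.3, 0, 0, 0.05, 0, 0.3, 0, 0, 0, 0, 0.3, 0, 0, 0, 0, 0.55, 0, 0, 0, 0, 0.55, 0, 0, 0, 0, 0.55]' | python3 nudge.py;echo '[0, 0, -1, 0, 0.55, 0, 0, -1.5, 0, 0.55, 1.5, 0, -0.5, 0, 0, 1.5, 0, 0, 0, 0, 1.5, 0, 0, 0, 0, 0, 0, 0, 0, 0, 0, 0, 0, 0, 0, 0, 0, 0, 0, 0]' | python3 nudge.py;python3 -c "
from h import *
print(injig())"
```

```text
clock: 35.15
position: [0.5167, 0.1677, 0.0313]
ee_rot: [-2.435, -1.985, 0.0]
force: [-0.5, 0.8, 0.8]
width: 0.55
gripper_force: 0.0
clock: 35.95
position: [0.5349, 0.2546, 0.0909]
ee_rot: [2.435, 1.984, -0.002]
force: [-0.3, -0.1, 0.4]
width: 0.078
gripper_force: 0.0
(array([ 0.0021, -0.0881]), np.float64(0.0909), 'yaw err of -tooly', np.float64(-0.0001))
```

Converted, 0.03 m is 1.5, 0.027 m is 1.35.

```bash
echo '[0, 0.1, 1.5, 0, 0, 0, 0, 1.35, 0, 0, -0.25, 0, 0, 0, 0, -0.2, 0, 0, 0, 0, -0.15, 0, 0, 0, 0, 0, 0, 0, 0, 0]' | python3 nudge.py;python3 -c "
from h import *
print(injig())";echo '[-0.1, 0, 0, 0, 0, -0.1, 0, 0, 0, 0, 0, 0, 0, 0, 0]' | python3 nudge.py;python3 -c "
from h import *
print(injig())"
```

```text
clock: 36.55
position: [0.5354, 0.2431, 0.0357]
ee_rot: [2.436, 1.983, 0.002]
force: [-0.1, -0.3, 0.8]
width: 0.0
gripper_force: 0.0
(array([-0.0008, -0.077 ]), np.float64(0.0357), 'yaw err of -tooly', np.float64(-0.0006))
clock: 36.85
position: [0.5339, 0.2396, 0.0346]
ee_rot: [2.435, 1.984, 0.0]
force: [-0.8, -0.3, -0.8]
width: 0.004
gripper_force: 0.0
(array([-0.0001, -0.0732]), np.float64(0.0346), 'yaw err of -tooly', np.float64(0.0003))
```

```bash
echo '[-0.075, 0, 0, 0, 0, -0.075, 0, 0, 0, 0, 0, 0, 0, 0, 0]' | python3 nudge.py;echo '[-0.05, 0, 0, 0, 0, -0.05, 0, 0, 0, 0, 0, 0, 0, 0, 0]' | python3 nudge.py;python3 -c "
from h import *
print(injig())"
```

```text
clock: 37.15
position: [0.5332, 0.237, 0.0344]
ee_rot: [-2.435, -1.985, -0.0]
force: [0.7, 1.5, -0.4]
width: 0.004
gripper_force: 0.2
clock: 37.45
position: [0.5333, 0.2369, 0.0346]
ee_rot: [-2.433, -1.985, -0.005]
force: [2.0, 6.4, -4.4]
width: 0.005
gripper_force: 3.2
(array([ 0.0001, -0.0705]), np.float64(0.0346), 'yaw err of -tooly', np.float64(0.0016))
```

Finger contact confirms the pile is hard against the end dowel. I'll back off, rise, and get the wing's angle from the earlier wrist image.

Converted, -0.05 m is -2.5, -0.02 m is -1.

```bash
echo '[-0.05, 0, 0, 0, 0, 0.2, 0, 0, 0, 0, 0.3, 0, -1, 0, 0, 0, 0, -2.5, 0, 0.3, 0, 0, -2.5, 0, 0.5, 0, 0, 0, 0, 0.5]' | python3 nudge.py
python3 - <<'E'
from h import *
d=cam('wrist');d['M']=np.load('pics/w1M.npy');im=cv2.imread('pics/w1.png');h=cv2.cvtColor(im,cv2.COLOR_BGR2HSV)
m=(((h[...,0]<6)|(h[...,0]>174))&(h[...,1]>200)&(h[...,2]>120)).astype(np.uint8)
m[:130]=0;m[230:]=0
c=max(cv2.findContours(m,0,1)[0],key=cv2.contourArea);r=cv2.minAreaRect(c);b=cv2.boxPoints(r);print(r)
vx,vy,x,y=cv2.fitLine(c,cv2.DIST_HUBER,0,.01,.01).ravel()
W=ray(d,[[x-20*vx,y-20*vy],[x+20*vx,y+20*vy],r[0]],.112);u=W[0]-W[1];p=np.load('jig.npy')
print('v',-.711-((np.arctan2(u[1],u[0])-p[2]+np.pi)%(2*np.pi)-np.pi),W[2])
c,s=np.cos(p[2]),np.sin(p[2]);q=np.array([[c,-s],[s,c]])@np.array([.0452,.0945])+p[:2];print(q)
a=p[2]-.711;print(go([q[0],q[1],.16],a+np.pi/2),injig())
E
```

```text
clock: 38.05
position: [0.5375, 0.246, 0.161]
ee_rot: [2.434, 1.983, 0.015]
force: [-0.3, 1.0, 0.1]
width: 0.217
gripper_force: 0.0
((308.9256591796875, 163.10940551757812), (12.349398612976074, 55.478736877441406), 79.2156982421875)
v 0.049754470290744535 [0.45618804 0.08445113 0.112     ]
[0.45569797 0.08449847]
[-0.0777 -0.1616 -0.0029 -0.8597] (array([-0.0014, -0.0787]), np.float64(0.1578), 'yaw err of -tooly', np.float64(0.0001))
```

Converted, -0.04 m is -2, -0.019 m is -0.95, -0.15 rad is -0.75.

```bash
echo '[0, 0, 0, -0.75, 0.5, 0, 0, 0, -0.75, 0.5, 0, 0, 0, -0.75, 0.5, 0, 0, 0, -0.75, 0.5, 0, 0, 0, -0.75, 0.5, 0, 0, 0, -0.45, 0.5, -0.95, -2, 0, 0, 0.5, -0.95, -2, 0, 0, 0.5, -0.95, -2, 0, 0, 0.5, -0.95, -2, 0, 0, 0.5]' | python3 nudge.py >/dev/null; echo '[0, 0, 0, 0, 0.5, 0, 0, 0, 0, 0.5, 0, 0, 0, 0, 0.5]' | python3 nudge.py;python3 - <<'E'
from h import *
p=np.load('jig.npy');print(go([.4559,.0845,.093],p[2]-.711-.04+np.pi/2),arm.observe()['joints'].round(2))
E
```

```text
clock: 39.4
position: [0.4514, 0.0881, 0.1541]
ee_rot: [-1.413, -2.805, -0.0]
force: [1.1, -0.3, -0.2]
width: 0.501
gripper_force: 0.0
[-0.0056  0.0016  0.0611  0.0212] [ 0.39  0.39 -0.88  2.    0.37  0.92 -0.05]
```

```bash
echo '[-0.25, 0.05, 1.5, 0.1, 0.5, -0.05, 0, 1.45, 0, 0.5, 0, 0, 0, 0, 0.5, 0, 0, 0, 0, 0.5]' | python3 nudge.py;echo '[0, 0, 0, 0, 0, 0, 0, 0, 0, 0, 0, 0, 0, 0, 0, 0, 0, 0, 0, 0, 0, 0, 0, 0, 0, 0, 0, 0, 0, 0]' | python3 nudge.py 30;python3 - <<'E'
from h import *
p=np.load('jig.npy');print(go([.4559,.0845,.093],p[2]-.711-.04+np.pi/2),arm.observe()['ft_torque'])
E
```

```text
clock: 39.8
position: [0.4554, 0.0848, 0.0954]
ee_rot: [-1.438, -2.791, -0.0]
force: [0.4, -0.2, -0.2]
width: 0.498
gripper_force: 0.0
clock: 40.4
position: [0.4558, 0.0832, 0.0956]
ee_rot: [1.442, 2.79, 0.0]
force: [-0.2, 0.0, 3.3]
width: 0.129
gripper_force: 30.0
[0.001  0.0008 0.0026 0.0006] [-0.05839326 -0.06231362  0.02407119]
```

```bash
echo '[0, 0, 0, 0.6, 0, 0, 0, 0, 0.6, 0, 0, 0, 0, 0.6, 0, 0, 0, 0, 0.6, 0, 0, 0, 0, 0, 0]' | python3 nudge.py;echo '[0, 0, 0, 0.6, 0, 0, 0, 0, 0.6, 0, 0, 0, 0, 0.6, 0, 0, 0, 0, 0.6, 0, 0, 0, 0, 0, 0]' | python3 nudge.py; python3 -c "
from h import *
print(arm.observe()['ft_torque'])"
```

```text
clock: 40.9
position: [0.4557, 0.0832, 0.0956]
ee_rot: [2.066, 2.366, -0.0]
force: [-1.5, -0.9, 4.9]
width: 0.125
gripper_force: 30.0
clock: 41.4
position: [0.4555, 0.0832, 0.0956]
ee_rot: [2.568, 1.809, -0.001]
force: [-2.1, -1.3, 7.1]
width: 0.126
gripper_force: 30.0
[-0.32604943  0.35941531 -0.06429304]
```

```bash
echo '[0, 0, 0, 0.6, 0, 0, 0, 0, 0.6, 0, 0, 0, 0, 0.5, 0, 0, 0, 0, 0.3, 0, 0, 0, 0, 0.15, 0, 0, 0, 0, 0, 0]' | python3 nudge.py; python3 -c "
from h import *
T,o=tool();p=np.load('jig.npy');print(o['ft_torque'],(-.711-((np.arctan2(T[1,0],T[0,0])-p[2]+np.pi)%(2*np.pi)-np.pi)))"
```

```text
clock: 42.0
position: [0.4554, 0.0832, 0.0956]
ee_rot: [2.892, 1.226, -0.001]
force: [-2.6, -1.2, 9.6]
width: 0.128
gripper_force: 30.3
[-0.34858206  0.53154949  0.52174627] 1.42514172446442
```

Converted, 0.05 rad is 0.25.

```bash
echo '[0, 0, 0, 0.25, 0, 0, 0, 0, 0.15, 0, 0, 0, 0, 0, 0]' | python3 nudge.py; python3 -c "
from h import *
T,o=tool();p=np.load('jig.npy');print(o['ft_torque'],(-.711-((np.arctan2(T[1,0],T[0,0])-p[2]+np.pi)%(2*np.pi)-np.pi)))"
```

```text
clock: 42.3
position: [0.4555, 0.0834, 0.0956]
ee_rot: [2.938, 1.11, 0.0]
force: [-2.0, -0.8, 7.4]
width: 0.14
gripper_force: 32.2
[-0.18338075  0.35074773  0.7982829 ] 1.5044961950333962
```

```bash
echo '[0, 0, 0, -0.25, 0.5, 0, 0, 0, -0.1, 0.5, 0, 0, 0, 0, 0.5, 0, 0, 0, 0, 0.5, 0, 0, -1.5, 0, 0.5, 0, 0, -2, 0, 0.5, 0, 0, 0, 0, 0.55, 0, 0, 0, 0, 0.55]' | python3 nudge.py; python3 - <<'E'
from h import *
p=np.load('jig.npy')
c,s=np.cos(p[2]),np.sin(p[2]);q=np.array([[c,-s],[s,c]])@np.array([.0004,-.019])+p[:2]
print(go([q[0],q[1],.13],p[2]))
E
```

```text
clock: 43.1
position: [0.4561, 0.0832, 0.166]
ee_rot: [2.901, 1.205, 0.003]
force: [-0.2, -0.2, -1.0]
width: 0.547
gripper_force: 0.0
[ 0.1146  0.044   0.0361 -0.5798]
```

```bash
echo '[0, 0, 0, -0.75, 0.55, 0, 0, 0, -0.75, 0.55, 0, 0, 0, -0.75, 0.55, 0, 0, 0, -0.65, 0.55, 1.9, 0.735, 0, 0, 0.55, 1.9, 0.735, 0, 0, 0.55, 1.9, 0.735, 0.5, 0, 0.55, 0, 0, 1, 0, 0.55, 0, 0, 1, 0, 0.55, 0, 0, 0, 0, 0.55]' | python3 nudge.py; python3 -c "
from h import *
print(injig())"
```

```text
clock: 44.1
position: [0.5193, 0.185, 0.1115]
ee_rot: [-2.433, -1.984, 0.01]
force: [0.1, 0.3, 0.2]
width: 0.552
gripper_force: 0.0
(array([ 0.0033, -0.0168]), np.float64(0.1115), 'yaw err of -tooly', np.float64(0.0014))
```

Converted, 0.02 m is 1, 0.01 m is 0.5.

```bash
echo '[0.1, 0.1, 1, 0, 0.65, 0, 0, 1, 0, 0.65, 0, 0, 0.5, 0, 0.65, 0, 0, 0, 0, 0.65, 0, 0, 0, 0, 0.65]' | python3 nudge.py; python3 -c "
from h import *
print(injig())"
```

```text
clock: 44.6
position: [0.5243, 0.1876, 0.0659]
ee_rot: [2.435, 1.985, 0.0]
force: [0.1, -0.0, 0.2]
width: 0.651
gripper_force: 0.0
(array([-0.0011, -0.0204]), np.float64(0.0659), 'yaw err of -tooly', np.float64(0.0004))
```

Converted, 0.02 m is 1, 0.014 m is 0.7.

```bash
echo '[0.05, -0.075, 1, 0, 0.65, 0, 0, 0.7, 0, 0.65, 0, 0, 0, 0, 0.65]' | python3 nudge.py;echo '[0, 0, 0, 0, 0.3, 0, 0, 0, 0, 0.3, 0, 0, 0, 0, 0.3, 0, 0, 0, 0, 0.3, 0, 0, 0, 0, 0.3]' | python3 nudge.py 20; python3 -c "
from h import *
print(injig())"
```

```text
clock: 44.9
position: [0.522, 0.1882, 0.0303]
ee_rot: [-2.435, -1.985, 0.004]
force: [-0.3, 0.3, -0.4]
width: 0.649
gripper_force: 0.0
clock: 45.4
position: [0.5231, 0.1891, 0.032]
ee_rot: [2.435, 1.984, 0.001]
force: [-2.0, -0.6, 6.6]
width: 0.435
gripper_force: 20.0
(array([ 0.0003, -0.0216]), np.float64(0.032), 'yaw err of -tooly', np.float64(0.0004))
```

```bash
echo '[0, -0.05, 0, 0, 0.3, 0, -0.05, 0, 0, 0.3, 0, -0.05, 0, 0, 0.3, 0, 0, 0, 0, 0.3]' | python3 nudge.py; python3 -c "
from h import *
print(injig())";echo '[0, 0, 0, 0, 0.55, 0, 0, 0, 0, 0.55, 0, 0, 0, 0, 0.55, 0, 0.05, -1, 0, 0.55, 0, 0, -2, 0, 0.55, 0, 0, -2.5, 0, 0.8, 2, 0, -1.5, 0, 1, 2, 0, 0, 0, 1, 1.5, 0, 0, 0, 1]' | python3 nudge.py; echo '[0, 0, 0, 0, 1, 0, 0, 0, 0, 1, 0, 0, 0, 0, 1]' | python3 nudge.py
python3 - <<'E'
from h import *
print(injig());d=cam('wrist');cv2.imwrite('pics/w8.png',d['image']);np.save('pics/w8M.npy',d['M'])
q=(pix(d,[[.52,.17,.05]])).round(1)[0];print(q)
x,y=int(q[0]),int(q[1]);i=d['image'][max(0,y-120):y+90,x-110:x+110];cv2.imwrite('pics/w8c.png',cv2.resize(i,None,fx=2.8,fy=2.8,interpolation=cv2.INTER_CUBIC));print(i.shape)
E
```

```text
clock: 45.8
position: [0.523, 0.1892, 0.0321]
ee_rot: [2.434, 1.982, 0.007]
force: [9.3, -0.8, -1.5]
width: 0.433
gripper_force: 20.0
(array([ 0.0005, -0.0217]), np.float64(0.0321), 'yaw err of -tooly', np.float64(-0.0002))
clock: 46.7
position: [0.5433, 0.2996, 0.1729]
ee_rot: [-2.434, -1.985, -0.004]
force: [0.2, 0.8, -0.5]
width: 0.85
gripper_force: 0.0
clock: 47.0
position: [0.5428, 0.2957, 0.1708]
ee_rot: [2.435, 1.984, -0.002]
force: [-0.0, -0.2, -0.4]
width: 0.995
gripper_force: 0.0
(array([ 0.0025, -0.1299]), np.float64(0.1708), 'yaw err of -tooly', np.float64(-0.0002))
[288.7 342.1]
(198, 220, 3)
```

```bash
echo '[-1.5, 0, -1.5, 0, 1, -1.5, 0, -1.5, 0, 1, -2, 0, -0.5, 0, 1, -2, 0, 0, 0, 1, -2, 0, 0, 0, 1, -2, 0, 0, 0, 1, 0, 0, 0, 0, 1, 0, 0, 0, 0, 1, 0, 0, 0, 0, 1]' | python3 nudge.py
python3 - <<'E'
from h import *
print(injig());d=cam('wrist');cv2.imwrite('pics/w9.png',d['image']);np.save('pics/w9M.npy',d['M'])
q=(pix(d,[[.52,.17,.05]])).round(1)[0];print(q)
x,y=int(q[0]),int(q[1]);i=d['image'][max(0,y-75):y+90,x-100:x+100];print(x-100,max(0,y-75));cv2.imwrite('pics/w9c.png',cv2.resize(i,None,fx=3.6,fy=3.6,interpolation=cv2.INTER_CUBIC)[:600])
m=orange(d['image'])
for c in cv2.findContours(m,0,1)[0]:
    if cv2.contourArea(c)>800: print(cv2.boundingRect(c),cv2.boxPoints(cv2.minAreaRect(c)).round(1).tolist())
E
```

```text
clock: 47.95
position: [0.4987, 0.0821, 0.2415]
ee_rot: [-2.435, -1.985, -0.001]
force: [0.3, 0.5, -0.7]
width: 0.999
gripper_force: 0.0
(array([0.0026, 0.0881]), np.float64(0.2415), 'yaw err of -tooly', np.float64(0.0008))
[288.4  98.6]
188 23
(266, 31, 45, 134) [[266.0, 31.0], [310.0, 31.0], [310.0, 164.0], [266.0, 164.0]]
```

View pics/w9c.png

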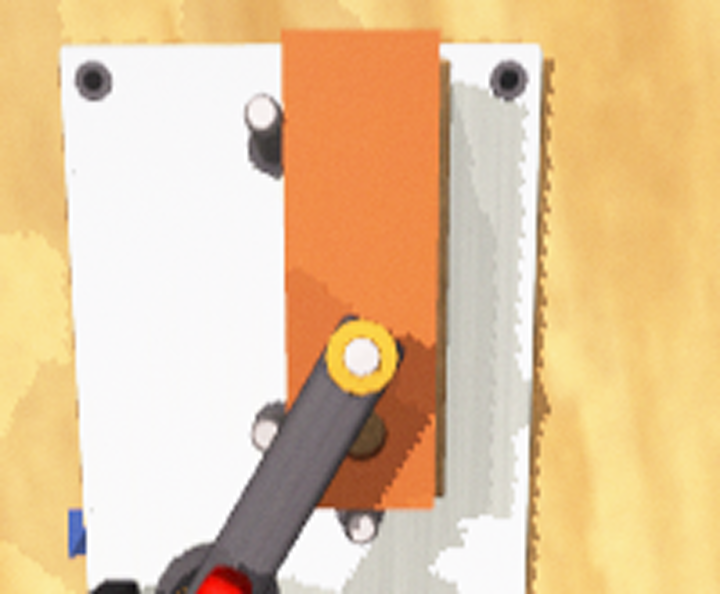

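The picture shows the top bar's left edge on both side dowels (263,112) and (268,433). Its end is at or within about 1 mm of the end dowel (362,525), the foot is on the bar at (362,357), and no lower bar sticks out. The last squeeze may have dragged the pile slightly, so I'll finish with one more gentle push on its end.

```bash
echo '[2.25, 0, 0, 0, 0, 2.25, 0, 0, 0, 0, 2.25, 0, 0, 0, 0, 2.05, 0.05, 0, 0, 0, 0, 0.05, 2.25, 0, 0, 0, 0, 2.25, 0, 0, 0, 0, 2.25, 0, 0, 0, 0, 1.75, 0, 0, 0, 0, 0.75, 0, 0, 0, 0, 0, 0, 0]' | python3 nudge.py; python3 -c "
from h import *
print(injig())"
```

```text
clock: 49.0
position: [0.5348, 0.2539, 0.0545]
ee_rot: [-2.433, -1.986, 0.005]
force: [-0.1, -0.0, 0.5]
width: 0.178
gripper_force: 0.0
(array([ 0.002 , -0.0874]), np.float64(0.0545), 'yaw err of -tooly', np.float64(0.0022))
```

Units first: shifts go in units of 20 mm and turns go in units of 0.2 rad. So 0.015 m is 0.75, -0.006 m is -0.3.

```bash
echo '[0, 0.05, 0.75, 0, 0, 0, 0, 0, 0, 0, -0.3, 0, 0, 0, 0, -0.2, 0, 0, 0, 0, -0.15, 0, 0, 0, 0, 0, 0, 0, 0, 0]' | python3 nudge.py;python3 -c "
from h import *
print(injig())";echo '[-0.075, 0, 0, 0, 0, -0.05, 0, 0, 0, 0, 0, 0, 0, 0, 0]' | python3 nudge.py;python3 -c "
from h import *
print(injig())"
```

```text
clock: 49.6
position: [0.5348, 0.2397, 0.0418]
ee_rot: [2.436, 1.983, 0.0]
force: [-0.6, -0.0, 0.2]
width: 0.004
gripper_force: 0.0
(array([-0.0009, -0.0735]), np.float64(0.0418), 'yaw err of -tooly', np.float64(-0.0005))
clock: 49.9
position: [0.534, 0.238, 0.0413]
ee_rot: [2.435, 1.985, -0.0]
force: [-0.5, 0.2, -0.0]
width: 0.005
gripper_force: 0.0
(array([-0.0005, -0.0717]), np.float64(0.0413), 'yaw err of -tooly', np.float64(0.0005))
```

```bash
echo '[0, 0, 0.4, 0, 0, 0, 0, 0, 0, 0, -0.075, 0, 0, 0, 0, -0.05, 0, 0, 0, 0, -0.05, 0, 0, 0, 0, 0, 0, 0, 0, 0]' | python3 nudge.py;python3 -c "
from h import *
print(injig())";echo '[-0.05, 0, 0, 0, 0, -0.05, 0, 0, 0, 0, 0, 0, 0, 0, 0]' | python3 nudge.py;python3 -c "
from h import *
print(injig())"
```

```text
clock: 50.5
position: [0.5335, 0.237, 0.0336]
ee_rot: [-2.432, -1.985, -0.005]
force: [1.1, 6.5, -5.3]
width: 0.009
gripper_force: 3.5
(array([-0.0001, -0.0705]), np.float64(0.0336), 'yaw err of -tooly', np.float64(0.0018))
clock: 50.8
position: [0.5335, 0.2369, 0.034]
ee_rot: [-2.43, -1.985, -0.009]
force: [1.4, 12.0, -6.6]
width: 0.005
gripper_force: 5.8
(array([-0.0002, -0.0705]), np.float64(0.034), 'yaw err of -tooly', np.float64(0.0028))
```

The fingers stop at the same point as before the clamping (-70.5 mm), so the pile is home. I'll withdraw and hand in.

Converted, -0.05 m is -2.5, -0.03 m is -1.5.

```bash
echo '[0.2, 0, 0, 0, 0, 0.4, 0, 0, 0, 0, 0.5, 0, -1.5, 0, 0, 0, 0, -2.5, 0, 0, 0, 0, -2.5, 0, 0, 0, 0, 0, 0, 0, 0, 0, 0, 0, 0, 0, 0, 0, 0, 0]' | python3 nudge.py
python3 -c "
from cell import arm
print(arm.sign_off())"
```

```text
clock: 51.6
position: [0.5368, 0.2535, 0.1623]
ee_rot: [2.435, 1.984, -0.003]
force: [1.0, 0.7, -0.2]
width: 0.002
gripper_force: 0.0
the job is handed in; nothing more can be done
None
```

I piled the three bars on the backing block, squared them against the dowels, turned the clamp to its end stop with its foot on the pile, and handed the job in at about 52 s; no verdict came back, and I could not check the foot force or see the lower two bars directly.

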